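Ready the topping station and set its cover to 45 degrees

TASK

Ready the topping station for service: swing its hinged cover up to upright or a little past, lift the blanking plates out of the wells and lay them flat in the grey wash tray, and seat every white topping box fully home, flat and square, in a well of its own. Only then bring the cover down to 45 degrees, let go and check that it holds there. Leave the other things on the counter where they are.

Things in the scene. Friction and masses are not known exactly. Their poses are not given: they have to be found in the camera images.
- bed: The topping station: a fixed aluminium block 270 x 150 x 30 mm (its x, y, z) lying on the counter; origin at the centre of its underside. Three rectangular wells in a row along its x hold topping boxes; a steel cover is hinged along its +y side, on two posts 85 mm high at the ends of the row, so the cover must be swung up before anything can go into or out of the wells. It may stand turned by some degrees.
- cover (a joint): Angle of the cover above horizontal, rad: 0 lies level over the wells, 0.785 is 45 degrees (the middle one of three small brass marks on the round bosses at the hinge ends, the others being level and upright), 1.57 upright, 1.75 the stop. A friction hinge: it stays where it is left (about 0.8 N m of friction, 5 to 7 N at the handle) and has no spring. The cover is a 4 mm plate, 244 mm along the hinge, reaching 145 mm from it, with a handle beyond its free edge; about 0.35 kg.
- cover_handle (a point): Middle of the cover's handle: a black round bar, 12 mm diameter, 130 mm long, parallel to the bed's x, 185 mm from the hinge axis and 40 mm beyond the plate's edge, joined to the plate by an arm near each end (114 mm free between the arms). Its x lies along the bar; its y points along the plate towards the hinge.
- cover_hinge (a point): Point on the hinge axis midway along it, 85 mm above the counter; the axis is the bed's x. At angle a the handle is 185 mm x cos(a) from here towards the bed's -y and 185 mm x sin(a) above.
- well0 (a point): Centre of the floor of well 0 of the bed (well 0 at its -x end, 80 mm apart): a pocket 64 mm (bed x) by 88 mm (bed y), 20 mm deep, floor 10 mm and rim 30 mm above the counter, edges bevelled 3 mm; 80 mm from the hinge axis. Axes as the bed's. Takes a topping box or a blanking plate with 2 mm play on each side.
- well1 (a point): Centre of the floor of well 1 of the bed (well 0 at its -x end, 80 mm apart): a pocket 64 mm (bed x) by 88 mm (bed y), 20 mm deep, floor 10 mm and rim 30 mm above the counter, edges bevelled 3 mm; 80 mm from the hinge axis. Axes as the bed's. Takes a topping box or a blanking plate with 2 mm play on each side.
- well2 (a point): Centre of the floor of well 2 of the bed (well 0 at its -x end, 80 mm apart): a pocket 64 mm (bed x) by 88 mm (bed y), 20 mm deep, floor 10 mm and rim 30 mm above the counter, edges bevelled 3 mm; 80 mm from the hinge axis. Axes as the bed's. Takes a topping box or a blanking plate with 2 mm play on each side.
- box0_c (a point): Centre, half-way up, of a topping box (two or three are present, all alike; they start on the counter): closed white box 60 mm (its x) by 84 mm (its y) by 40 mm high with a flush white lid, and on the lid a black bridge handle along its y, 50 mm long, 12 mm thick, its bar from 54 to 70 mm above the box's underside (overall height 70 mm). This point is 35 mm above the underside; z up. About 0.25 kg. Either way round fits a well; seated, the point is 35 mm above the well floor.
- box1_c (a point): Centre, half-way up, of a topping box (two or three are present, all alike; they start on the counter): closed white box 60 mm (its x) by 84 mm (its y) by 40 mm high with a flush white lid, and on the lid a black bridge handle along its y, 50 mm long, 12 mm thick, its bar from 54 to 70 mm above the box's underside (overall height 70 mm). This point is 35 mm above the underside; z up. About 0.25 kg. Either way round fits a well; seated, the point is 35 mm above the well floor.
- box2_c (a point): Centre, half-way up, of a topping box (two or three are present, all alike; they start on the counter): closed white box 60 mm (its x) by 84 mm (its y) by 40 mm high with a flush white lid, and on the lid a black bridge handle along its y, 50 mm long, 12 mm thick, its bar from 54 to 70 mm above the box's underside (overall height 70 mm). This point is 35 mm above the underside; z up. About 0.25 kg. Either way round fits a well; seated, the point is 35 mm above the well floor.
- blank0_c (a point): Centre, half-way up, of a blanking plate (one or two are present; plate 0 starts in well 0): steel block 60 mm (its x) by 84 mm (its y) by 20 mm thick, flush with the bed's rim, with a black bridge handle along its y, 50 mm long, 12 mm thick, its bar from 34 to 50 mm above the underside. This point is 25 mm above the underside; z up. About 0.2 kg.
- blank1_c (a point): Centre, half-way up, of a blanking plate (one or two are present; plate 1 starts in well 1): steel block 60 mm (its x) by 84 mm (its y) by 20 mm thick, flush with the bed's rim, with a black bridge handle along its y, 50 mm long, 12 mm thick, its bar from 34 to 50 mm above the underside. This point is 25 mm above the underside; z up. About 0.2 kg.
- blank2_c (a point): Centre, half-way up, of a blanking plate (one or two are present; plate 2 starts in well 2): steel block 60 mm (its x) by 84 mm (its y) by 20 mm thick, flush with the bed's rim, with a black bridge handle along its y, 50 mm long, 12 mm thick, its bar from 34 to 50 mm above the underside. This point is 25 mm above the underside; z up. About 0.2 kg.
- tray: The wash tray: a fixed shallow open grey tray, 210 mm (its x) by 130 mm (its y) outside, walls 4 mm thick and 22 mm high, floor 4 mm thick; origin at the centre of its underside. Two blanking plates fit side by side along its x, their long sides along its y.
- tape: A bystander, not part of the job: a roll of wide tape lying flat, 90 mm across, 45 mm high. Origin at its underside.
- jar: A bystander, not part of the job: an amber jar, 64 mm across, 70 mm high. Origin at its underside.
- cup: A bystander, not part of the job: an empty white cup, 70 mm across, 60 mm high. Origin at its underside.
- spoon: A bystander, not part of the job: a long spoon lying flat, 170 mm. Origin at its underside.
- tin: A bystander, not part of the job: a steel tin, 60 mm across, 80 mm high. Origin at its underside.
- lids: A bystander, not part of the job: a stack of white cup lids, 90 mm across, 55 mm high. Origin at its underside.
- bowl: A bystander, not part of the job: a steel bowl, 90 mm across, 40 mm high. Origin at its underside.
Mind the look-alikes: they are no part of the job. What is shaped like the part that bears box0_c but yellow is not meant.

How it is judged (in metres and radians):
On the way, in this order (a step that is already met when the one before it is completed fails the run):
1. the cover is upright or past it (within 4 degrees) (value of joint cover above 1.5 rad), for 0.2 s.
2. every blanking plate lies flat in the wash tray and every topping box is seated home in a well, released ((horizontal distance between box0_c and well0 below 0.005 m or horizontal distance between box0_c and well1 below 0.005 m or horizontal distance between box0_c and well2 below 0.005 m) and z of box0_c in the frame of bed between 0.04 and 0.049 m and angle between each of box0_c, box1_c, box2_c's own z axis and vertical below 0.05 rad and angle between the x axis of each of box0_c, box1_c, box2_c and the x axis of bed, either way round below 0.07 rad and (horizontal distance between box1_c and well0 below 0.005 m or horizontal distance between box1_c and well1 below 0.005 m or horizontal distance between box1_c and well2 below 0.005 m) and z of box1_c in the frame of bed between 0.04 and 0.049 m and (horizontal distance between box2_c and well0 below 0.005 m or horizontal distance between box2_c and well1 below 0.005 m or horizontal distance between box2_c and well2 below 0.005 m) and z of box2_c in the frame of bed between 0.04 and 0.049 m and x of blank0_c in the frame of tray between -0.08 and 0.08 m and y of blank0_c in the frame of tray between -0.045 and 0.045 m and height (world z) of each of blank0_c, blank1_c, blank2_c below 0.036 m and angle between each of blank0_c, blank1_c, blank2_c's own z axis and vertical below 0.1 rad and x of blank1_c in the frame of tray between -0.08 and 0.08 m and y of blank1_c in the frame of tray between -0.045 and 0.045 m and x of blank2_c in the frame of tray between -0.08 and 0.08 m and y of blank2_c in the frame of tray between -0.045 and 0.045 m and contact force between the fingers and anything else below 0.1 N), for 0.3 s.
3. the cover stands at 45 degrees, untouched, and holds (value of joint cover between 0.715 and 0.855 rad and velocity of joint cover between -0.02 and 0.02 rad/s and contact force between the fingers and anything else below 0.1 N), for 1 s.
At the end, for the whole second after the job is handed in: Cover still at 45 degrees within 4, untouched; each topping box in its own well, within 5 mm of its centre and 4 mm of its floor, upright within 3 degrees, square within 4; each blanking plate flat on the wash tray floor; all at rest (all of step 3 and (horizontal distance between box0_c and well0 below 0.005 m or horizontal distance between box0_c and well1 below 0.005 m or horizontal distance between box0_c and well2 below 0.005 m) and z of box0_c in the frame of bed between 0.04 and 0.049 m and angle between each of box0_c, box1_c, box2_c's own z axis and vertical below 0.05 rad and angle between the x axis of each of box0_c, box1_c, box2_c and the x axis of bed, either way round below 0.07 rad and (horizontal distance between box1_c and well0 below 0.005 m or horizontal distance between box1_c and well1 below 0.005 m or horizontal distance between box1_c and well2 below 0.005 m) and z of box1_c in the frame of bed between 0.04 and 0.049 m and (horizontal distance between box2_c and well0 below 0.005 m or horizontal distance between box2_c and well1 below 0.005 m or horizontal distance between box2_c and well2 below 0.005 m) and z of box2_c in the frame of bed between 0.04 and 0.049 m and x of blank0_c in the frame of tray between -0.08 and 0.08 m and y of blank0_c in the frame of tray between -0.045 and 0.045 m and height (world z) of each of blank0_c, blank1_c, blank2_c below 0.036 m and angle between each of blank0_c, blank1_c, blank2_c's own z axis and vertical below 0.1 rad and x of blank1_c in the frame of tray between -0.08 and 0.08 m and y of blank1_c in the frame of tray between -0.045 and 0.045 m and x of blank2_c in the frame of tray between -0.08 and 0.08 m and y of blank2_c in the frame of tray between -0.045 and 0.045 m and linear speed of each of box0, box1, box2, blank0, blank1, blank2 below 0.02 m/s).
It fails at once if a bystander is disturbed (moved over 30 mm) (distance of any of tape, jar, cup, spoon, tin, lids, bowl from where it was at the start of the episode above 0.03 m).
Of box0, box1, box2 only 2 to 3 are there at a start; the rules pass over those that are not, and their reading is None.
Of blank0, blank1, blank2 only 1 to 2 are there at a start; the rules pass over those that are not, and their reading is None.
At some moment in a run one of box0, box1, box2 may be knocked a few centimetres aside while the robot is not near it.
Once in a run the grip may slacken for a moment while it holds something.
It also fails if it takes over 210 s, if anything falls off the work surface, if the arm or the gripper's body presses on something with over 40 N, if the wrist force passes 120 N, or if a joint passes its speed limit or range.

ROBOT

A 6-joint arm with a two-finger parallel gripper is mounted at the origin on the work surface. World frame = base frame: x ahead of the robot, y to its left, z up, the work surface at z = 0. Lengths are in m, angles in degrees, forces in N, time in s.
With the tool pointing down it reaches from about 0.375 to 0.9 m from the base axis. Payload 3.1 kg.
Tool frame: the origin (TCP) lies where the fingers leave the gripper's body, on its centre line; the fingertips stand 70 mm ahead of it and the grasp point (between the pads) lies 51 mm ahead of it; z points along the fingers, y is the line along which they close (so a half turn about z gives the same grasp; the last joint's range is limited). The gripper opens to 87 mm and grips with 3 to 60 N. Pads are 19 mm wide; open, the fingers measure 117 mm over their backs; the gripper's body (75 mm by 190 mm) begins 51 mm behind the grasp point.
Start: joints at [59.903, 30.224, 82.088, -0, 67.689, -10.227], TCP at [0.212, 0.588, 0.292] pointing down, gripper open.
Joint ranges: [-176.69, 176.69], [-43.24, 126.21], [12.49, 139.97], [-82, 262], [0, 151.66], [-163.58, 163.58]. Speed limits (degrees/s): [159.86, 159.86, 180, 180, 180, 180].

INTERFACE

Orientations are given as a 3x3 rotation matrix whose columns are the frame's x, y, z axes.
In Python, from rig import readout, capture, calibration, bot, look_for gives the robot as it stands. The module is installed in compiled form; this text tells all that it offers.
- The arm moves only by the shell command python3 -m pendant 'ROWS'. ROWS is JSON, a list of rows, each a list of 7 numbers: the shift along the tool's x, y, z normalised to -1 to 1, where 1 is 200 mm, then the turn, a rotation vector about the tool's x, y, z normalised to -1 to 1, where 1 is 180 degrees, then the closure, from -1 (fully open) to 1 (shut). In form: [[dx, dy, dz, ax, ay, az, grip], ...]. A call has 1 to 8 rows; each row is the pose to reach, as a shift and turn from the pose commanded when the call began, along the tool's axes at that moment, turning the shorter way round; what a row does not reach only later rows make up. A row lasts 1/10 s, in which the tool goes at most 50 mm and 8.59 degrees, less where a joint would pass 70% of its speed; a pose out of reach is approached as far as the arm can. A call with a number of a shift or a turn outside -1 to 1 is refused whole. A call with a gripper value outside its range is refused whole. The fingers move at their own pace and stop on an object; the grip force is fixed at half the most. Time passes only in rows, so rows that repeat a pose let the fingers close. It gives the time, the measured TCP pose, the force, the opening and the grip force at its end, in the units of the state.
- readout.read_state(): the state, without advancing time (a new reading comes with each control period).
- capture(name): name is "scene" or "side" or "wrist"; returns (picture, depth): 420x560x3 uint8, red, green, blue; 420x560 float32, m along the optical axis (not along the pixel's ray), 0 where there is no reading.
- calibration(name): a dict with "mtx" (3x3 intrinsics, pixels), "T" (4x4, takes a point from camera to world coordinates); the wrist camera has in their place "mount" (4x4, takes a point from camera to tool coordinates, whose origin is the TCP and whose axes are the flange's). Camera axes: x right, y down, z forward; pixel columns grow to the right and rows downward; lengths in m; the calibration is good to about 2 mm. A picture is of the moment at which its call begins: read the wrist's pose just before it. calibration takes no time and is no camera call.
- bot.hand_in(): hands the job in; it is judged then, once.
Trained networks look in the newest picture that a camera, given by its name, has taken for a name from the list of things; names that differ only in an ending like _2 or _b are one class to them, and where a whole thing is asked for, a point or a joint stands for the part that bears it (a point fixed in the world has none). Each returns a list of dicts, best first, with "conf" (0 to 1); they miss things now and then, are a little off and sometimes report something else, mostly with a low value. They report only what shows in the picture. A call takes as long as a camera call. They do not tell look-alikes from the thing itself.
- look_for(thing, camera): "extent" ([left, top, right, bottom] in pixels, round what is visible of it).
The state is a dict: "time_s": time; "joint_positions": joint angles; "qvel": joint speeds; "tau": joint torques, N m; "position": TCP position; "tcp_rot": TCP orientation; "force": force on the tool from outside, world axes, zero at the start; "moment": the same for the moment, N m; "opening": opening from 0.0 (shut) to 1.0 (fully open); "grasp_force": force on a finger pad.
Only numpy, scipy, OpenCV 4.12 (cv2) and the standard library are available. Lean on these libraries where they do the work, as an engineer would, in place of code of your own. Each camera call takes 0.05 s, during which the arm holds its last target. There are 200 camera calls.

## Working session

There is one attempt and no reset: what is moved stays moved. The work goes in short steps, Python scripts to look and compute and a shell command to move; the robot and the scene stay as the last step left them, time stands still between calls to the robot, and variables do not carry over. Pictures are saved under pics/ and viewed, at most 14 in all, crops included, and the job is handed in when it is done.

```bash
mkdir -p pics; cat > h.py <<'E'
import numpy as np, cv2
from rig import readout, capture, calibration, bot, look_for
def cloud(name):
    s=readout.read_state()
    im,d=capture(name); c=calibration(name); K=c['mtx']
    v,u=np.mgrid[:420,:560]
    P=np.stack([(u-K[0][2])/K[0][0]*d,(v-K[1][2])/K[1][1]*d,d],-1)
    if 'T' in c: T=np.array(c['T'])
    else:
        A=np.eye(4);A[:3,:3]=s['tcp_rot'];A[:3,3]=s['position'];T=A@np.array(c['mount'])
    W=P@T[:3,:3].T+T[:3,3]; W[d==0]=np.nan
    return im,d,W
def save(n,im): cv2.imwrite('pics/'+n+'.png',cv2.cvtColor(im,cv2.COLOR_RGB2BGR))
E
python3 - <<'E'
from h import *
for n in('scene','side'):
    im,d,W=cloud(n); save(n,im); np.save(n,W)
    for t in('bed','cover','cover_handle','box0_c','blank0_c','tray','tape','jar','cup','spoon','tin','lids','bowl'):
        for r in look_for(t,n)[:5]:
            e=r['extent'];u,v=int((e[0]+e[2])/2),int((e[1]+e[3])/2)
            if r['conf']>.3: print(n,t,round(r['conf'],2),np.round(e).astype(int),np.round(W[v,u],3), im[v,u])
print(readout.read_state())
E
```

```text
scene bed 0.76 [291 152 385 266] [0.595 0.113 0.121] [130 122 124]
scene bed 0.57 [129 197 165 228] [ 0.468 -0.38   0.036] [144 137 131]
scene bed 0.33 [158 260 186 294] [ 0.688 -0.308  0.067] [125 117 118]
scene cover 0.85 [292 154 374 237] [0.553 0.108 0.125] [129 122 123]
scene cover_handle 0.88 [296 154 371 242] [0.559 0.11  0.124] [130 123 123]
scene cover_handle 0.61 [294 154 386 269] [0.596 0.121 0.112] [130 123 124]
scene box0_c 0.89 [219 155 251 182] [ 0.354 -0.128  0.037] [181 148   0]
scene box0_c 0.77 [231 234 270 271] [ 0.637 -0.114  0.042] [179 171 163]
scene box0_c 0.64 [ 89 286 132 320] [ 0.736 -0.45   0.067] [36 29 10]
scene blank0_c 0.49 [310 186 318 202] [0.562 0.057 0.152] [83 77 79]
scene tray 0.69 [387 149 449 216] [0.46  0.39  0.002] [84 82 80]
scene tape 0.55 [145 164 176 197] [ 0.33  -0.352 -0.004] [122 115 116]
scene jar 0.56 [158 261 185 293] [ 0.688 -0.308  0.067] [125 117 118]
scene jar 0.33 [416 230 456 269] [0.706 0.347 0.051] [177 166 159]
scene cup 0.91 [172 220 202 248] [ 0.53  -0.28   0.002] [107 102  98]
scene spoon 0.85 [186 169 206 217] [ 0.396 -
[... 1781 characters left out ...]
  1.25317114e-03,
        6.76886114e+01, -1.02276257e+01]), 'qvel': array([-0.01184156,  0.10580561, -0.11126269, -0.05264375, -0.04726718,
        0.09551125]), 'tau': array([-6.79773111e-04, -4.40018785e+01, -1.76976103e+01,  6.32859673e-02,
        5.05627657e-02, -2.74738022e-05]), 'position': array([0.21238666, 0.58778372, 0.29226824]), 'tcp_rot': array([[-9.40465040e-01,  3.39890435e-01, -7.29226141e-07],
       [ 3.39890435e-01,  9.40465040e-01,  3.90922022e-05],
       [ 1.39728773e-05,  3.65169926e-05, -9.99999999e-01]]), 'force': array([0.18655035, 0.18037863, 0.35868663]), 'moment': array([-0.00694373, -0.01014271, -0.00064114]), 'grasp_force': 0.0, 'opening': 0.9971790522254157}
```

```bash
python3 -c "
import cv2
print(cv2.imread('pics/scene.png').shape)"
```

```text
(420, 560, 3)
```

View pics/scene.png

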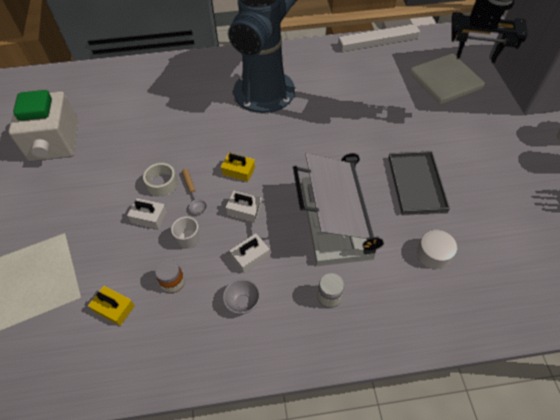

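View pics/side.png

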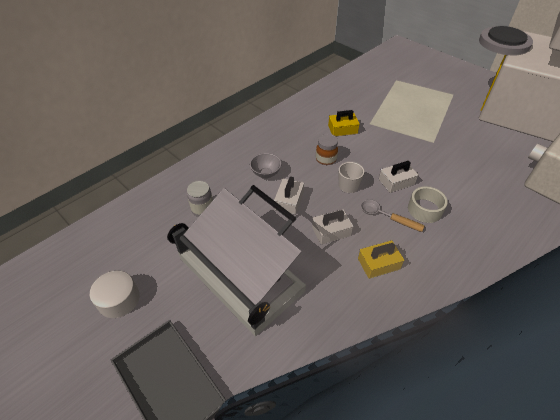

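The scene picture shows three white boxes at px (147,213), (243,206) and (250,251). The yellow look-alikes are at (238,166) and (110,305) and get ignored because the boxes meant are white. The cover is partly up, with its handle at (299,187) and hinge bosses at (350,158) and (373,244). The empty tray is at (418,182).

```bash
cat > meas.py <<'E'
from h import *
def rect(W,m,zlo,zhi,col=None):
    k=m&(W[...,2]>zlo)&(W[...,2]<zhi)
    if col is not None: k&=col
    n,l,st,_=cv2.connectedComponentsWithStats(k.astype(np.uint8))
    if n<2: return None
    i=1+np.argmax(st[1:,4]); P=W[l==i]
    c,s,a=cv2.minAreaRect((P[:,:2]*1000).astype(np.float32))
    if s[0]>s[1]: a-=90   # a -> angle of short side; long side = a+90
    return np.round(c,1),np.round(sorted(s),1),round(a,1),len(P),np.round(np.median(P[:,2]),4)
E
python3 - <<'E'
from meas import *
for n,bx in(('scene',dict(A=(125,195,168,232),B=(222,185,264,224),C=(226,230,275,275),cov=(303,152,372,242),tray=(383,146,452,220))),('side',dict(A=(376,155,420,195),B=(308,205,358,248),C=(270,172,308,215),cov=(190,190,302,300)))):
    W=np.load(n+'.npy'); 
    for k,b in bx.items():
        m=np.zeros(W.shape[:2],bool); m[b[1]:b[3],b[0]:b[2]]=1
        if k=='cov':
            P=W[m&(W[...,2]>.09)]
            best=None;rng=np.random.default_rng(0)
            for _ in range(400):
                p=P[rng.choice(len(P),3,replace=False)];nn=np.cross(p[1]-p[0],p[2]-p[0]);nn/=np.linalg.norm(nn)+1e-12
                q=abs((P-p[0])@nn)<.003
                if best is None or q.sum()>best.sum(): best=q
            Q=P[best];c=Q.mean(0);nn=np.linalg.svd(Q-c,full_matrices=False)[2][2];nn*=np.sign(nn[2])
            yaw=np.arctan2(nn[1],nn[0])
            e=np.linalg.svd(Q-c,full_matrices=False)
            print(n,'cover n',nn.round(3),'tilt',np.degrees(np.arccos(nn[2])),'horiz dir',np.degrees(yaw),'c',c.round(3),len(Q))
            ax=np.array([nn[1],-nn[0],0]);ax/=np.linalg.norm(ax); 
            up=np.cross(ax,nn)
            print('extent ax',np.percentile((Q-c)@ax,[0.5,99.5]),'up',np.percentile((Q-c)@up,[.5,99.5]),ax,up)
        elif k=='tray': print(k,rect(W,m,.012,.03),rect(W,m,.0015,.01))
        else: print(n,k,'lid',rect(W,m,.034,.05),'hand',rect(W,m,.058,.08))
    m=np.zeros(W.shape[:2],bool)
    b=(286,150,390,275) if n=='scene' else (165,183,310,340)
    m[b[1]:b[3],b[0]:b[2]]=1
    print('rim',rect(W,m,.022,.038))
E
```

```text
scene A lid (array([ 462.6, -381.9]), array([63. , 85.8]), -23.7, 420, np.float64(0.0373)) hand (array([ 462.6, -381.2]), array([12.1, 51.5]), -21.8, 98, np.float64(0.0658))
scene B lid (array([ 479.3, -116.5]), array([61.6, 85.7]), -26.1, 410, np.float64(0.0374)) hand (array([ 479.9, -116.2]), array([14.1, 49.5]), -27.9, 92, np.float64(0.0655))
scene C lid (array([ 627.7, -116.8]), array([62.8, 84.4]), 28.8, 518, np.float64(0.0374)) hand (array([ 628.1, -116.5]), array([14.3, 50.3]), 30.0, 115, np.float64(0.0663))
scene cover n [0.008 0.441 0.898] tilt 26.146434617638427 horiz dir 88.91084725194844 c [0.555 0.114 0.12 ] 3210
extent ax [-0.13004057  0.11364379] up [-0.07006173  0.08811479] [ 0.99981933 -0.01900816  0.        ] [-0.01706307 -0.89750855  0.44066682]
tray (array([463.5, 385. ]), array([133.3, 215.2]), 85.1, 436, np.float64(0.0168)) (array([373.7, 423.4]), array([24.4, 68.3]), -6.2, 66, np.float64(0.0042))
rim (array([606.5, 126.3]), array([149.9, 154.6]), 88.8, 761, np.float64(0.0268))
side A lid (array([ 459.9, -378.4]), array([62.1, 88.2]), -23.2, 409, np.float64(0.0413)) hand (array([ 459.4, -377.5]), array([14. , 51.7]), -23.2, 113, np.float64(0.0694))
side B lid (array([ 477.8, -113.1]), array([62.4, 85.8]), -27.0, 538, np.float64(0.0415)) hand (array([ 477.1, -112.4]), array([13.6, 50. ]), -25.5, 142, np.float64(0.0699))
side C lid (array([ 625.7, -113.5]), array([60.2, 87.2]), 28.2, 484, np.float64(0.0417)) hand (array([ 625.8, -113. ]), array([12.2, 52.1]), 29.1, 94, np.float64(0.0708))
side cover n [0.009 0.444 0.896] tilt 26.372805262524732 horiz dir 88.90311714130512 c [0.537 0.12  0.124] 6962
extent ax [-0.11205181  0.12908457] up [-0.07458427  0.10886878] [ 0.99981676 -0.01914305  0.        ] [-0.01715069 -0.89575853  0.44420999]
rim (array([546.6, 131.2]), array([151. , 272.1]), 88.8, 2161, np.float64(0.0315))
```

```bash
cat > plan.py <<'E'
from h import *
from scipy.spatial.transform import Rotation as R
def down(yang):  # tool pointing down with its y axis at yang deg in world
    a=np.radians(yang); y=np.array([np.cos(a),np.sin(a),0]); z=np.array([0,0,-1.]); return np.c_[np.cross(y,z),y,z]
def row(grasp,M,s=None):  # grasp point target (m), rotation -> row
    s=s or readout.read_state(); C=np.array(s['tcp_rot']); M=np.array(M)
    t=np.array(grasp)-.051*M[:,2]
    d=C.T@(t-s['position'])/.2; r=R.from_matrix(C.T@M).as_rotvec()/np.pi
    return np.round(np.r_[d,r],4).tolist(), 'n>=%.1f'%max(np.linalg.norm(d)*4,np.linalg.norm(r)*180/8.59)
def best(yang,s):  # of the two half-turn twins, the smaller turn
    f=lambda a:np.linalg.norm(R.from_matrix(np.array(s['tcp_rot']).T@down(a)).as_rotvec())
    return min((yang,yang+180),key=f)
E
python3 - <<'E'
from plan import *
for n in('scene','side'):
    W=np.load(n+'.npy'); im=cv2.imread(f'pics/{n}.png')
    k=(W[...,2]>.14)&(W[...,2]<.2)&(W[...,1]<.045)&(W[...,1]>-.03)&(W[...,0]>.4)&(W[...,0]<.7)
    P=W[k]; far=P[P[:,1]<np.median(P[:,1])+.008]
    print(n,len(P),P.min(0),P.max(0),np.median(P,0), np.median(far,0))
s=readout.read_state()
print(row([.5455,.026,.22],down(88.9)))
E
```

```text
scene 274 [0.47918054 0.01489284 0.147913  ] [0.61148531 0.04499038 0.17303731] [0.55469775 0.02309207 0.16729573] [0.55335816 0.02189693 0.16792793]
side 379 [0.4781756  0.01824164 0.15655012] [0.61009202 0.04490793 0.176684  ] [0.53848202 0.02893866 0.17228334] [0.53877958 0.02845664 0.17249752]
([-2.5211, -2.0756, 0.1062, 0.0, -0.0, -0.1043], 'n>=13.1')
```

```bash
python3 -m pendant '[[0,0,0,0,0,-0.104,0.1],[0,0,0,0,0,-0.104,0.1],[0,0,0,0,0,-0.104,0.1]]'
python3 -m pendant '[[-0.55,-0.93,0.03,0,0,0,0.1],[-0.55,-0.93,0.03,0,0,0,0.1],[-0.55,-0.93,0.03,0,0,0,0.1],[-0.55,-0.93,0.03,0,0,0,0.1],[-0.55,-0.93,0.03,0,0,0,0.1]]'
python3 -m pendant '[[-0.55,-0.93,0.03,0,0,0,0.1],[-0.55,-0.93,0.03,0,0,0,0.1],[-0.55,-0.93,0.03,0,0,0,0.1],[-0.55,-0.93,0.03,0,0,0,0.1],[-0.55,-0.93,0.03,0,0,0,0.1],[-0.55,-0.93,0.03,0,0,0,0.1]]'
python3 - <<'E'
from plan import *
print(row([.5455,.026,.22],down(88.9)),row([.5455,.026,.165],down(88.9)))
E
```

```text
time_s: 1.7
position: [0.2124, 0.5878, 0.2922]
tcp_rot: [[-1.0, 0.019, 0.0], [0.019, 1.0, -0.0], [-0.0, -0.0, -1.0]]
force: [-0.6, 0.8, -0.9]
opening: 0.811
grasp_force: 0.0
time_s: 2.2
position: [0.32, 0.3962, 0.2862]
tcp_rot: [[-1.0, 0.026, -0.0], [0.026, 1.0, -0.002], [0.0, -0.002, -1.0]]
force: [-0.5, -0.2, 0.8]
opening: 0.465
grasp_force: 0.0
time_s: 2.8
position: [0.4266, 0.2094, 0.2804]
tcp_rot: [[-1.0, 0.027, 0.001], [0.027, 1.0, -0.0], [-0.001, -0.0, -1.0]]
force: [-0.5, -0.6, 0.8]
opening: 0.45
grasp_force: 0.0
([-0.6192, -0.9005, 0.0478, -0.0, 0.0003, -0.0025], 'n>=4.4') ([-0.6189, -0.9005, 0.3228, -0.0, 0.0003, -0.0025], 'n>=4.6')
```

```bash
python3 -m pendant '[[-0.62,-0.9,0.045,0,0,0,0.1],[-0.62,-0.9,0.045,0,0,0,0.1],[-0.62,-0.9,0.045,0,0,0,0.1],[-0.62,-0.9,0.045,0,0,0,0.1],[-0.62,-0.9,0.045,0,0,0,0.1],[-0.62,-0.9,0.045,0,0,0,0.1]]'
python3 -m pendant '[[0,0,0.1,0,0,0,0.1],[0,0,0.2,0,0,0,0.1],[0,0,0.275,0,0,0,0.1],[0,0,0.275,0,0,0,0.1]]'
python3 -m pendant '[[0,0,0,0,0,0,1],[0,0,0,0,0,0,1],[0,0,0,0,0,0,1],[0,0,0,0,0,0,1],[0,0,0,0,0,0,1]]'
python3 - <<'E'
from plan import *
s=readout.read_state();s['tcp_rot']=np.array(s['tcp_rot']);M=s['tcp_rot']
H=np.array([.5487,.192,.085]);yb=np.array([.019,1,0])
g=s['position']+.051*M[:,2];print('grasp',g, 'r',np.hypot((H-g)@yb,g[2]-.085))
print('ang',np.degrees(np.arctan2(g[2]-.085,(H-g)@yb)))
for a in range(30,100,5):
    a_=np.radians(a);p=H-yb*.185*np.cos(a_)+[0,0,.185*np.sin(a_)];p[0]+=g[0]-(H-yb*.166)[0]
    print(a,row(p,M,s)[0][:3])
E
```

```text
time_s: 3.4
position: [0.5467, 0.0278, 0.2711]
tcp_rot: [[-1.0, 0.024, 0.001], [0.024, 1.0, 0.0], [-0.001, 0.0, -1.0]]
force: [-0.6, 1.2, 1.0]
opening: 0.453
grasp_force: 0.0
time_s: 3.8
position: [0.5434, 0.0308, 0.2149]
tcp_rot: [[-1.0, 0.018, -0.004], [0.018, 1.0, -0.0], [0.004, -0.0, -1.0]]
force: [0.6, -0.9, -0.2]
opening: 0.449
grasp_force: 0.6
time_s: 4.3
position: [0.545, 0.024, 0.2173]
tcp_rot: [[-1.0, 0.015, -0.001], [0.016, 1.0, -0.012], [0.001, -0.012, -1.0]]
force: [-3.0, -19.2, 3.6]
opening: 0.127
grasp_force: 30.0
grasp [0.5449408  0.02343839 0.16633211] r 0.18722182466963858
ang 25.748123660220838
30 [0.0001, 0.0411, -0.0563]
35 [0.0, 0.0836, -0.1249]
40 [-0.0001, 0.132, -0.1895]
45 [-0.0002, 0.1858, -0.2496]
50 [-0.0004, 0.2447, -0.3048]
55 [-0.0006, 0.3081, -0.3547]
60 [-0.0008, 0.3757, -0.3989]
65 [-0.001, 0.4468, -0.437]
70 [-0.0012, 0.521, -0.4687]
75 [-0.0015, 0.5977, -0.4939]
80 [-0.0018, 0.6763, -0.5123]
85 [-0.002, 0.7562, -0.5238]
90 [-0.0023, 0.8368, -0.5283]
95 [-0.0026, 0.9174, -0.5257]
```

```bash
python3 -m pendant '[[0,0,-0.01,0,0,0,1],[0,0.015,-0.065,0,0,0,1],[0,0.06,-0.13,0,0,0,1],[0,0.105,-0.2,0,0,0,1],[0,0.16,-0.26,0,0,0,1],[0,0.16,-0.26,0,0,0,1]]'
python3 - <<'E'
from plan import *
s=readout.read_state();M=np.array(s['tcp_rot'])
H=np.array([.5487,.192,.085]);yb=np.array([.019,1,0])
g=s['position']+.051*M[:,2];print('grasp',g, 'r',np.hypot((H-g)@yb,g[2]-.085))
print('ang',np.degrees(np.arctan2(g[2]-.085,(H-g)@yb)))
E
```

```text
time_s: 4.9
position: [0.5457, 0.0599, 0.2708]
tcp_rot: [[-1.0, 0.018, 0.001], [0.018, 1.0, -0.005], [-0.001, -0.005, -1.0]]
force: [-3.4, -6.6, 9.8]
opening: 0.129
grasp_force: 30.0
grasp [0.54577747 0.05965627 0.21976295] r 0.1889196041276023
ang 45.506906839030655
```

```bash
python3 -m pendant '[[0,0.05,-0.06,0,0,0,1],[0,0.107,-0.11,0,0,0,1],[0,0.17,-0.155,0,0,0,1],[0,0.24,-0.195,0,0,0,1],[0,0.315,-0.227,0,0,0,1],[0,0.39,-0.252,0,0,0,1],[0,0.39,-0.252,0,0,0,1]]'
python3 - <<'E'
from plan import *
s=readout.read_state();M=np.array(s['tcp_rot'])
H=np.array([.5487,.189,.085]);yb=np.array([.019,1,0])
g=s['position']+.051*M[:,2];print('grasp',g, 'r',np.hypot((H-g)@yb,g[2]-.085))
print('ang',np.degrees(np.arctan2(g[2]-.085,(H-g)@yb)))
E
```

```text
time_s: 5.6
position: [0.5475, 0.1405, 0.3211]
tcp_rot: [[-1.0, 0.018, 0.002], [0.018, 1.0, -0.0], [-0.002, -0.0, -1.0]]
force: [-2.5, -0.9, 9.2]
opening: 0.125
grasp_force: 30.0
grasp [0.54763486 0.14053127 0.27011076] r 0.19135614727167335
ang 75.32141241499448
```

```bash
python3 -m pendant '[[0,0.078,-0.017,0,0,0,1],[0,0.158,-0.027,0,0,0,1],[0,0.239,-0.03,0,0,0,1],[0,0.32,-0.025,0,0,0,1],[0,0.345,-0.022,0,0,0,1],[0,0.345,-0.022,0,0,0,1]]'
python3 -m pendant '[[0,0,0,0,0,0,0],[0,0,0,0,0,0,0],[0,0,0,0,0,0,0],[0,0,0,0,0,0,0],[0,0,0,0,0,0,0]]'
python3 -m pendant '[[0,0,-0.15,0,0,0,0],[0,0,-0.3,0,0,0,0],[0,0,-0.3,0,0,0,0]]'
python3 - <<'E'
from plan import *
im,d,W=cloud('side'); save('side2',im); np.save('side2',W)
im,d,W=cloud('scene'); save('scene2',im); np.save('scene2',W)
for t in('blank0_c','box0_c'):
  for n in ('scene','side'):
    for r in look_for(t,n)[:6]:
        e=r['extent']; print(n,t,round(r['conf'],2),np.round(e).astype(int))
k=(W[...,2]>.24)&(abs(W[...,0]-.55)<.08)&(abs(W[...,1]-.2)<.06)
print(np.median(W[k],0),k.sum())
E
```

```text
time_s: 6.2
position: [0.5492, 0.2092, 0.3252]
tcp_rot: [[-1.0, 0.019, 0.003], [0.019, 1.0, 0.001], [-0.003, 0.001, -1.0]]
force: [-1.3, -1.6, 6.1]
opening: 0.13
grasp_force: 30.0
time_s: 6.7
position: [0.5487, 0.208, 0.3228]
tcp_rot: [[-1.0, 0.02, -0.001], [0.02, 1.0, 0.0], [0.001, 0.0, -1.0]]
force: [0.5, -0.0, -0.1]
opening: 0.465
grasp_force: 0.0
time_s: 7.0
position: [0.5508, 0.2084, 0.3875]
tcp_rot: [[-1.0, 0.02, 0.009], [0.02, 1.0, 0.002], [-0.009, 0.002, -1.0]]
force: [1.1, 0.3, 1.2]
opening: 0.494
grasp_force: 0.0
scene blank0_c 0.69 [309 182 342 201]
side blank0_c 0.74 [164 199 308 336]
side blank0_c 0.7 [246 265 293 302]
side blank0_c 0.53 [360 197 424 232]
side blank0_c 0.51 [ 91 268 142 319]
scene box0_c 0.93 [217 154 253 182]
scene box0_c 0.89 [ 90 285 135 323]
scene box0_c 0.67 [236 232 272 272]
side box0_c 0.73 [275 177 303 213]
side box0_c 0.62 [330 110 356 135]
side box0_c 0.55 [357 240 406 280]
[0.57532706 0.19074466 0.54261999] 7729
```

View pics/side2.png

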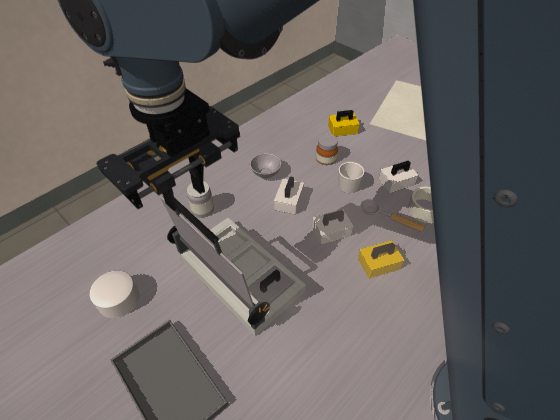

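The side view shows the cover upright, one blanking plate in well 0 with its handle at (270,280), and wells 1 and 2 empty. I'll move off the cover and look closely with the wrist camera.

```bash
python3 -m pendant '[[0,-0.25,0,0,0,0,0],[0.1,-0.5,0,0,0,0,0],[0.2,-0.65,0,0,0,0,0],[0.2,-0.65,0,0,0,0,0],[0.2,-0.65,0,0,0,0,0]]'
python3 - <<'E'
from plan import *
s=readout.read_state();print(s['joint_positions'].round(1))
im,d,W=cloud('wrist'); save('w1',im); np.save('w1',W)
print(calibration('wrist')['mount'],W[::60,::60,2].round(3))
E
```

```text
time_s: 7.8
position: [0.506, 0.0783, 0.3826]
tcp_rot: [[-1.0, 0.022, -0.001], [0.022, 1.0, 0.001], [0.001, 0.001, -1.0]]
force: [0.1, -0.1, -0.0]
opening: 0.501
grasp_force: 0.0
[ -3.7  15.6  91.2   0.   73.3 -92.5]
[[ 7.36072660e-04 -9.70119452e-01 -2.42626682e-01  6.48961264e-02]
 [ 9.99998802e-01  3.83713977e-04  1.49951927e-03  2.93979455e-04]
 [-1.36161356e-03 -2.42627495e-01  9.70118572e-01 -9.20686992e-02]
 [ 0.00000000e+00  0.00000000e+00  0.00000000e+00  1.00000000e+00]] [[-0.001  0.069  0.039  0.001  0.    -0.    -0.001 -0.     0.001 -0.001]
 [ 0.01  -0.001 -0.002 -0.001 -0.001 -0.001 -0.001  0.001  0.     0.004]
 [-0.001 -0.001  0.016 -0.001 -0.001  0.029  0.031  0.151  0.229  0.004]
 [-0.     0.     0.001  0.001  0.     0.01   0.03   0.162  0.242  0.005]
 [ 0.059  0.396  0.395  0.001  0.001  0.011  0.032  0.395  0.396 -0.001]
 [ 0.045  0.405  0.406  0.388  0.     0.     0.361  0.407  0.406  0.407]
 [ 0.421  0.421  0.421  0.42   0.421  0.422  0.421  0.42   0.421  0.422]]
```

View pics/w1.png

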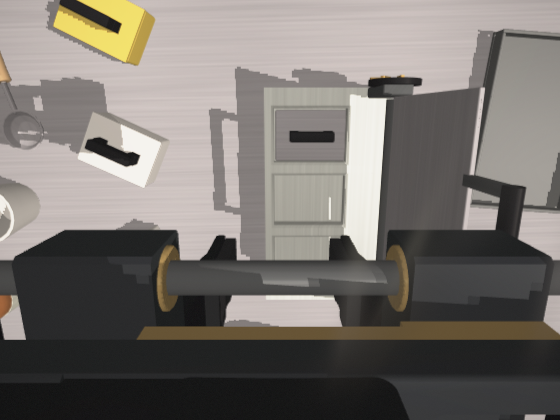

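```bash
python3 - <<'E'
from meas import *
W=np.load('w1.npy'); 
def M(b):
    m=np.zeros(W.shape[:2],bool);m[b[1]:b[3],b[0]:b[2]]=1;return m
print('blank handle',rect(W,M((270,110,350,165)),.05,.075))
print('blank top',rect(W,M((270,100,352,170)),.024,.036))
print('well1 floor',rect(W,M((266,170,352,226)),.004,.016))
print('B lid',rect(W,M((70,105,180,195)),.034,.05),'hand',rect(W,M((70,105,180,195)),.058,.08))
P=W[M((262,90,350,260))]; P=P[(P[:,2]>.024)&(P[:,2]<.036)]
print('rim percentiles x,y',np.percentile(P,[.3,99.7],axis=0))
print('tray',rect(W,M((470,20,560,215)),.012,.03))
k=M((262,170,352,240))&(W[...,2]>.004)&(W[...,2]<.02);print(np.percentile(W[k],[1,99],axis=0))
E
```

```text
blank handle (array([467.2, 113.4]), array([11.2, 49.3]), -1.1, 491, np.float64(0.0595))
blank top (array([467.3, 113.4]), array([59.1, 84.1]), -1.2, 3065, np.float64(0.0297))
well1 floor (array([548.9, 111.7]), array([62.3, 88.2]), -1.2, 3236, np.float64(0.0098))
B lid (array([ 479.4, -112.9]), array([60.6, 84.3]), -26.4, 3023, np.float64(0.0394)) hand (array([ 479.2, -112.7]), array([12.5, 50.1]), -25.8, 621, np.float64(0.0689))
rim percentiles x,y [[0.414802   0.05610428 0.02476488]
 [0.62026867 0.16187996 0.03197355]]
tray (array([425.8, 333.3]), array([ 67.7, 179.2]), 61.9, 1273, np.float64(0.0207))
[[0.51889545 0.06790771 0.00793381]
 [0.60397949 0.15559694 0.01910946]]
```

```bash
python3 -m pendant '[[0.1,0.1,0,0,0,0.38,0.2],[0.19,0.17,0,0,0,0.38,0.2],[0.19,0.17,0,0,0,0.38,0.2],[0.19,0.17,0,0,0,0.38,0.2],[0.19,0.17,0,0,0,0.38,0.2],[0.19,0.17,0,0,0,0.38,0.2],[0.19,0.17,0,0,0,0.38,0.2],[0.19,0.17,0,0,0,0.38,0.2]]'
python3 -m pendant '[[0,0,0,0,0,0.12,0.2],[0,0,0,0,0,0.12,0.2],[0,0,0,0,0,0.12,0.2],[0,0,0,0,0,0.12,0.2]]'
python3 - <<'E'
from plan import *
print(readout.read_state()['joint_positions'].round(1));print(row([.4673,.1134,.054],down(-1.1)))
E
```

```text
time_s: 8.65
position: [0.4696, 0.115, 0.3828]
tcp_rot: [[-0.346, 0.938, 0.0], [0.938, 0.346, 0.0], [0.0, 0.0, -1.0]]
force: [-0.6, -1.0, 0.2]
opening: 0.398
grasp_force: 0.0
time_s: 9.05
position: [0.4695, 0.1148, 0.3828]
tcp_rot: [[0.018, 1.0, 0.0], [1.0, -0.018, 0.0], [0.0, 0.0, -1.0]]
force: [0.4, -0.3, -1.0]
opening: 0.399
grasp_force: 0.0
[ 0.4 13.  94.8  0.  72.2  1.5]
([-0.0076, -0.011, 1.389, 0.0, -0.0001, 0.0004], 'n>=5.6')
```

```bash
python3 -m pendant '[[-0.008,-0.011,0.25,0,0,0,0.2],[-0.008,-0.011,0.5,0,0,0,0.2],[-0.008,-0.011,0.75,0,0,0,0.2],[-0.008,-0.011,0.95,0,0,0,0.2],[-0.008,-0.011,0.95,0,0,0,0.2]]'
python3 -m pendant '[[0,0,0.1,0,0,0,0.2],[0,0,0.2,0,0,0,0.2],[0,0,0.3,0,0,0,0.2],[0,0,0.3,0,0,0,0.2]]'
python3 - <<'E'
from plan import *
print(row([.4673,.1134,.054],down(-1.1)))
E
```

```text
time_s: 9.55
position: [0.4638, 0.1126, 0.1884]
tcp_rot: [[0.017, 1.0, -0.012], [1.0, -0.017, 0.0], [-0.0, -0.012, -1.0]]
force: [0.2, 0.1, -0.2]
opening: 0.401
grasp_force: 0.0
time_s: 9.95
position: [0.4672, 0.1124, 0.133]
tcp_rot: [[0.018, 1.0, -0.001], [1.0, -0.018, 0.0], [0.0, -0.001, -1.0]]
force: [-0.7, 0.7, 0.6]
opening: 0.403
grasp_force: 0.0
([0.0049, 0.0006, 0.14, -0.0003, -0.0, 0.0003], 'n>=0.6')
```

```bash
python3 -m pendant '[[0,0,0.07,0,0,0,0.2],[0,0,0.14,0,0,0,0.2],[0,0,0.14,0,0,0,0.2],[0,0,0.14,0,0,0,1],[0,0,0.14,0,0,0,1],[0,0,0.14,0,0,0,1],[0,0,0.14,0,0,0,1],[0,0,0.14,0,0,0,1]]'
python3 -m pendant '[[0,0,-0.05,0,0,0,1],[0,0,-0.1,0,0,0,1],[0,0,-0.2,0,0,0,1],[0,0,-0.35,0,0,0,1],[0,0,-0.5,0,0,0,1],[0,0,-0.5,0,0,0,1]]'
python3 - <<'E'
from plan import *
s=readout.read_state();print(s['joint_positions'].round(1))
for a in(-4.9,175.1):print(row([.46,.387,.2],down(a)))
E
```

```text
time_s: 10.75
position: [0.4668, 0.112, 0.1058]
tcp_rot: [[0.02, 1.0, 0.001], [1.0, -0.02, 0.0], [0.0, 0.001, -1.0]]
force: [-0.6, 0.6, 5.9]
opening: 0.139
grasp_force: 30.0
time_s: 11.35
position: [0.4688, 0.1121, 0.2088]
tcp_rot: [[0.02, 1.0, 0.009], [1.0, -0.02, 0.0], [0.0, 0.009, -1.0]]
force: [0.8, 0.8, -1.7]
opening: 0.129
grasp_force: 30.0
[1.000e-01 2.680e+01 1.073e+02 0.000e+00 4.540e+01 1.300e+00]
([1.3734, -0.0692, -0.2112, 0.0028, -0.0002, 0.0209], 'n>=5.6')
([1.3734, -0.0692, -0.2112, 0.0003, 0.0043, -0.9791], 'n>=20.5')
```

```bash
python3 -m pendant '[[0,0,-0.25,0,0,0,1],[0,0,-0.5,0,0,0,1],[0,0,-0.75,0,0,0,1],[0,0,-1,0,0,0,1],[0,0,-1,0,0,0,1]]'
python3 -m pendant '[[0.2,-0.01,0,0,0,0.02,1],[0.4,-0.02,0,0,0,0.02,1],[0.6,-0.035,0,0,0,0.02,1],[0.8,-0.035,0,0,0,0.02,1],[0.95,-0.035,0,0,0,0.02,1],[0.95,-0.035,0,0,0,0.02,1]]'
python3 - <<'E'
from plan import *
im,d,W=cloud('scene');np.save('s3',W);save('s3',im)
print(row([.46,.387,.2],down(-4.9)))
E
```

```text
time_s: 11.85
position: [0.4695, 0.1121, 0.4115]
tcp_rot: [[0.02, 1.0, 0.015], [1.0, -0.02, 0.0], [0.0, 0.015, -1.0]]
force: [1.0, -1.3, -1.7]
opening: 0.135
grasp_force: 30.0
time_s: 12.45
position: [0.4625, 0.3051, 0.4026]
tcp_rot: [[0.079, 0.997, -0.003], [0.997, -0.079, 0.0], [0.0, -0.003, -1.0]]
force: [0.7, -0.1, -2.5]
opening: 0.133
grasp_force: 30.0
([0.4179, -0.0425, 0.7574, -0.0012, 0.0007, 0.0018], 'n>=3.5')
```

```bash
python3 -m pendant '[[0.22,-0.03,0,0,0,0,1],[0.418,-0.043,0.1,0,0,0,1],[0.418,-0.043,0.35,0,0,0,1],[0.418,-0.043,0.6,0,0,0,1],[0.418,-0.043,0.75,0,0,0,1],[0.418,-0.043,0.75,0,0,0,1]]'
python3 -m pendant '[[0,0,0.2,0,0,0,1],[0,0,0.4,0,0,0,1],[0,0,0.55,0,0,0,1],[0,0,0.65,0,0,0,1],[0,0,0.7,0,0,0,1],[0,0,0.7,0,0,0,1]]'
python3 - <<'E'
from plan import *
print(row([.4625,.387,.0495],down(-4.9)))
E
```

```text
time_s: 13.1
position: [0.4586, 0.383, 0.2488]
tcp_rot: [[0.084, 0.996, -0.013], [0.996, -0.084, -0.008], [-0.009, -0.012, -1.0]]
force: [-1.1, -0.4, -2.5]
opening: 0.135
grasp_force: 30.0
time_s: 13.7
position: [0.4623, 0.3856, 0.115]
tcp_rot: [[0.083, 0.997, -0.001], [0.997, -0.083, -0.0], [-0.001, -0.0, -1.0]]
force: [-1.0, 0.2, -1.6]
opening: 0.134
grasp_force: 30.0
([0.007, 0.0004, 0.0724, -0.0001, 0.0002, 0.0006], 'n>=0.3')
```

```bash
python3 -m pendant '[[0,0,0.04,0,0,0,1],[0,0,0.073,0,0,0,1],[0,0,0.073,0,0,0,1],[0,0,0.073,0,0,0,0.2],[0,0,0.073,0,0,0,0.2],[0,0,0.073,0,0,0,0.2],[0,0,0.073,0,0,0,0.2]]'
python3 -m pendant '[[0,0,-0.15,0,0,0,0.2],[0,0,-0.4,0,0,0,0.2],[0,0,-0.65,0,0,0,0.2],[0,0,-0.9,0,0,0,0.2],[0,0,-1,0,0,0,0.2]]'
python3 -m pendant '[[0,0,-0.25,0,0,0,0.2],[0,0,-0.5,0,0,0,0.2],[0,0,-0.5,0,0,0,0.2]]'
python3 - <<'E'
from meas import *
W=cloud('wrist')[2]
k=(abs(W[...,0]-.4625)<.12)&(abs(W[...,1]-.387)<.09)
print('blank top',rect(W,k,.0195,.033),'hand',rect(W,k,.045,.065))
W=cloud('scene')[2]
k=(abs(W[...,0]-.4625)<.12)&(abs(W[...,1]-.387)<.09)
print('blank hand',rect(W,k,.04,.065))
for t in('box0_c','tape'):
  for r in look_for(t,'scene')[:5]: print(t,r)
from plan import row,down
print(row([.4795,-.1135,.36],down(-26)))
E
```

```text
time_s: 14.4
position: [0.4621, 0.3863, 0.1009]
tcp_rot: [[0.083, 0.997, 0.001], [0.997, -0.083, 0.0], [0.0, 0.001, -1.0]]
force: [-0.9, -0.1, -0.2]
opening: 0.369
grasp_force: 0.0
time_s: 14.9
position: [0.4635, 0.3872, 0.3064]
tcp_rot: [[0.083, 0.997, 0.009], [0.997, -0.083, 0.005], [0.006, 0.008, -1.0]]
force: [0.1, 0.4, -0.6]
opening: 0.402
grasp_force: 0.0
time_s: 15.2
position: [0.4644, 0.3878, 0.4092]
tcp_rot: [[0.082, 0.996, 0.015], [0.997, -0.083, 0.009], [0.01, 0.014, -1.0]]
force: [1.0, 0.6, 0.2]
opening: 0.4
grasp_force: 0.0
blank top (array([463.1, 386.3]), array([60. , 83.4]), -4.7, 2471, np.float64(0.0236)) hand (array([463.3, 387.3]), array([11.2, 48.4]), -4.8, 397, np.float64(0.0534))
blank hand (array([464.8, 383.8]), array([15.9, 49.4]), -2.0, 93, np.float64(0.0487))
box0_c {'extent': [230.9, 232.5, 270.7, 271.8], 'conf': 0.96}
box0_c {'extent': [88.2, 283.8, 133.8, 323.8], 'conf': 0.9}
box0_c {'extent': [215.1, 155.7, 254.4, 181.5], 'conf': 0.62}
box0_c {'extent': [399.9, 171.5, 435.8, 189.0], 'conf': 0.62}
tape {'extent': [146.5, 161.7, 176.6, 197.2], 'conf': 0.97}
tape {'extent': [303.9, 127.4, 387.6, 267.2], 'conf': 0.41}
([-2.4797, 0.2984, -0.056, -0.0007, 0.0006, 0.1181], 'n>=10.0')
```

```bash
python3 -m pendant '[[-0.25,0.03,0,0,0,0,0.2],[-0.5,0.06,0,0,0,0,0.2],[-0.75,0.09,0,0,0,0,0.2],[-0.95,0.115,0,0,0,0,0.2]]'
python3 -m pendant '[[-0.25,0.03,0,0,0,0,0.2],[-0.5,0.06,0,0,0,0,0.2],[-0.75,0.09,0,0,0,0,0.2],[-0.95,0.115,0,0,0,0,0.2]]'
python3 -m pendant '[[-0.25,0.03,0.2,0,0,0.118,0.2],[-0.3,0.06,0.4,0,0,0.118,0.2],[-0.3,0.068,0.6,0,0,0.118,0.2],[-0.3,0.068,0.7,0,0,0.118,0.2],[-0.3,0.068,0.7,0,0,0.118,0.2]]'
python3 - <<'E'
from meas import *
from plan import *
W=cloud('wrist')[2]
k=(abs(W[...,0]-.48)<.1)&(abs(W[...,1]+.113)<.08)
print('lid',rect(W,k,.034,.046),'hand',rect(W,k,.055,.08))
print(row([.4795,-.1135,.063],down(-26)))
E
```

```text
time_s: 15.8
position: [0.4678, 0.1926, 0.3982]
tcp_rot: [[0.083, 0.997, -0.005], [0.997, -0.083, -0.001], [-0.002, -0.005, -1.0]]
force: [0.0, 0.3, 0.6]
opening: 0.402
grasp_force: 0.0
time_s: 16.2
position: [0.4752, 0.0014, 0.3985]
tcp_rot: [[0.084, 0.996, -0.004], [0.996, -0.084, 0.001], [0.0, -0.004, -1.0]]
force: [-0.0, 0.3, -0.6]
opening: 0.4
grasp_force: 0.0
time_s: 16.7
position: [0.4817, -0.0567, 0.2559]
tcp_rot: [[0.439, 0.898, -0.012], [0.898, -0.439, 0.004], [-0.001, -0.012, -1.0]]
force: [0.0, -0.0, 0.4]
opening: 0.4
grasp_force: 0.0
lid (array([486.4, -99.2]), array([51.5, 59.4]), 64.1, 2692, np.float64(0.0395)) hand (array([ 484.3, -102.4]), array([12. , 25.2]), -26.2, 473, np.float64(0.069))
([-0.2616, 0.1126, 0.7194, -0.0023, 0.0002, -0.0001], 'n>=3.1')
```

```bash
python3 -m pendant '[[-0.2,0.085,0,0,0,0,0.2],[-0.265,0.113,0.1,0,0,0,0.2],[-0.265,0.113,0.35,0,0,0,0.2],[-0.265,0.113,0.55,0,0,0,0.2],[-0.265,0.113,0.55,0,0,0,0.2],[-0.265,0.113,0.55,0,0,0,0.2]]'
python3 - <<'E'
from plan import *
print(row([.4795,-.1135,.063],down(-26)))
E
```

```text
time_s: 17.35
position: [0.4824, -0.1148, 0.1512]
tcp_rot: [[0.438, 0.899, 0.0], [0.899, -0.438, -0.0], [0.0, 0.0, -1.0]]
force: [0.2, -0.3, -0.3]
opening: 0.397
grasp_force: 0.0
([-0.0006, -0.0162, 0.1859, 0.0, -0.0, 0.0002], 'n>=0.7')
```

Grasp, lift, and head for well 0.

```bash
python3 -m pendant '[[0,-0.016,0.1,0,0,0,0.2],[0,-0.016,0.186,0,0,0,0.2],[0,-0.016,0.186,0,0,0,0.2],[0,-0.016,0.186,0,0,0,1],[0,-0.016,0.186,0,0,0,1],[0,-0.016,0.186,0,0,0,1],[0,-0.016,0.186,0,0,0,1],[0,-0.016,0.186,0,0,0,1]]'
python3 -m pendant '[[0,0,-0.05,0,0,0,1],[0,0,-0.2,0,0,0,1],[0,0,-0.4,0,0,0,1],[0,0,-0.5,0,0,-0.138,1],[0,0,-0.5,0,0,-0.138,1],[0,0,-0.5,0,0,-0.138,1],[0,0,-0.5,0,0,-0.138,1]]'
python3 - <<'E'
from plan import *
s=readout.read_state();print(s['opening'],s['position'])
print(row([.468,.1133,.16],down(-1.1)))
E
```

```text
time_s: 18.15
position: [0.4788, -0.1133, 0.1139]
tcp_rot: [[0.438, 0.899, -0.0], [0.899, -0.438, 0.0], [0.0, -0.0, -1.0]]
force: [-1.9, 1.2, 6.4]
opening: 0.142
grasp_force: 29.9
time_s: 18.85
position: [0.4789, -0.1134, 0.2138]
tcp_rot: [[0.02, 1.0, 0.0], [1.0, -0.02, -0.0], [-0.0, 0.0, -1.0]]
force: [1.3, -0.1, -2.5]
opening: 0.136
grasp_force: 29.9
0.13583168642649876 [ 0.47890356 -0.11340619  0.21377911]
([1.1322, -0.0775, 0.0136, 0.0001, 0.0001, -0.0003], 'n>=4.5')
```

```bash
python3 -m pendant '[[0.25,-0.02,0,0,0,0,1],[0.5,-0.04,0,0,0,0,1],[0.7,-0.06,0,0,0,0,1],[0.9,-0.075,0,0,0,0,1],[0.95,-0.077,0,0,0,0,1]]'
python3 -m pendant '[[0.1,0,0,0,0,0,1],[0.18,0,0,0,0,0,1],[0.18,0,0,0,0,0,1],[0.18,0,0,0,0,0,1],[0.18,0,0,0,0,0,1]]'
python3 - <<'E'
from meas import *
from plan import *
print(row([.468,.1133,.09],down(-1.1)),readout.read_state()['opening'])
W=cloud('wrist')[2]; z=W[...,2]
print('well2 floor',rect(W,(W[...,0]>.56)&(W[...,1]<.17),.004,.016),'well1',rect(W,(W[...,0]<.59)&(W[...,0]>.5)&(W[...,1]<.17),.004,.016))
E
```

```text
time_s: 19.35
position: [0.466, 0.0801, 0.2131]
tcp_rot: [[0.019, 1.0, -0.002], [1.0, -0.019, 0.001], [0.001, -0.002, -1.0]]
force: [-0.0, 0.3, -1.8]
opening: 0.133
grasp_force: 29.9
time_s: 19.85
position: [0.4683, 0.1119, 0.2132]
tcp_rot: [[0.022, 1.0, -0.0], [1.0, -0.022, -0.0], [-0.0, -0.0, -1.0]]
force: [-0.2, 0.4, -1.3]
opening: 0.133
grasp_force: 29.9
([0.0069, -0.0015, 0.3609, -0.0001, 0.0001, -0.0008], 'n>=1.4') 0.13290836929538866
well2 floor (array([631.4, 108. ]), array([57.8, 87.7]), -1.4, 7521, np.float64(0.0097)) well1 (array([549.2, 117.5]), array([62.1, 71.6]), -0.9, 6372, np.float64(0.0097))
```

```bash
python3 -m pendant '[[0.007,0,0.1,0,0,0,1],[0.007,0,0.2,0,0,0,1],[0.007,0,0.3,0,0,0,1],[0.007,0,0.36,0,0,0,1],[0.007,0,0.4,0,0,0,1],[0.007,0,0.44,0,0,0,1],[0.007,0,0.44,0,0,0,1]]'
python3 - <<'E'
from plan import *
print(row([.468,.1133,.0735],down(-1.1)))
E
```

```text
time_s: 20.6
position: [0.4683, 0.1138, 0.1248]
tcp_rot: [[0.021, 1.0, -0.001], [1.0, -0.021, -0.0], [-0.0, -0.001, -1.0]]
force: [-0.9, 0.1, -1.4]
opening: 0.137
grasp_force: 29.9
([-0.0025, -0.0014, 0.0013, -0.0002, 0.0, -0.0005], 'n>=0.0')
```

```bash
python3 -m pendant '[[0,0,0.008,0,0,0,1],[0,0,0.008,0,0,0,0.2],[0,0,0.008,0,0,0,0.2],[0,0,0.008,0,0,0,0.2],[0,0,0.008,0,0,0,0.2],[0,0,-0.2,0,0,0,0.2],[0,0,-0.45,0,0,0,0.2],[0,0,-0.45,0,0,0,0.2]]'
python3 -m pendant '[[-0.25,0,-0.2,0,0,0,0.2],[-0.5,0.1,-0.4,0,0,0,0.2],[-0.75,0.2,-0.4,0,0,0,0.2],[-0.9,0.3,-0.4,0,0,0,0.2],[-0.9,0.3,-0.4,0,0,0,0.2]]'
python3 - <<'E'
from meas import *
from plan import *
im,d,W=cloud('wrist'); save('w4',im)
for c in((.468,.1133),(.626,-.115)):
  k=(abs(W[...,0]-c[0])<.07)&(abs(W[...,1]-c[1])<.07); print('lid',rect(W,k,.034,.056),'hand',rect(W,k,.058,.09))
W=cloud('scene')[2]
for c in((.468,.1133),(.626,-.115),(.461,-.38)):
  k=(abs(W[...,0]-c[0])<.07)&(abs(W[...,1]-c[1])<.07); print('scene lid',rect(W,k,.034,.056),'hand',rect(W,k,.058,.09))
print(row([.6267,-.115,.2],down(28.8)))
E
```

```text
time_s: 21.4
position: [0.4716, 0.1145, 0.2203]
tcp_rot: [[0.02, 1.0, 0.013], [1.0, -0.02, 0.0], [0.0, 0.013, -1.0]]
force: [0.3, 0.1, -0.1]
opening: 0.4
grasp_force: 0.0
time_s: 21.9
position: [0.5273, -0.0714, 0.2962]
tcp_rot: [[0.024, 1.0, 0.005], [1.0, -0.024, -0.003], [-0.003, 0.005, -1.0]]
force: [0.2, 0.3, -0.5]
opening: 0.4
grasp_force: 0.0
lid (array([468.4,  80.2]), array([21.1, 60.2]), -89.9, 1944, np.float64(0.0496)) hand None
lid (array([ 623.7, -107. ]), array([60.2, 69.1]), 29.1, 2941, np.float64(0.0396)) hand (array([ 621.1, -102.5]), array([12. , 24.4]), 29.4, 357, np.float64(0.0692))
scene lid (array([469.4, 109.5]), array([63.9, 84.4]), -1.2, 481, np.float64(0.0461)) hand (array([468.6, 109.8]), array([17.2, 49.6]), 0.8, 125, np.float64(0.0741))
scene lid (array([ 627.4, -116.5]), array([62.9, 85. ]), 28.7, 542, np.float64(0.0375)) hand (array([ 628.1, -116.7]), array([14.3, 49.6]), 28.0, 109, np.float64(0.0663))
scene lid (array([ 493.8, -375.3]), array([62.9, 84.8]), -21.5, 454, np.float64(0.0373)) hand (array([ 494. , -375.8]), array([14.8, 50.6]), -25.7, 100, np.float64(0.0659))
([-0.218, 0.5111, 0.22, 0.0002, 0.0002, -0.1675], 'n>=3.5')
```

View pics/w4.png

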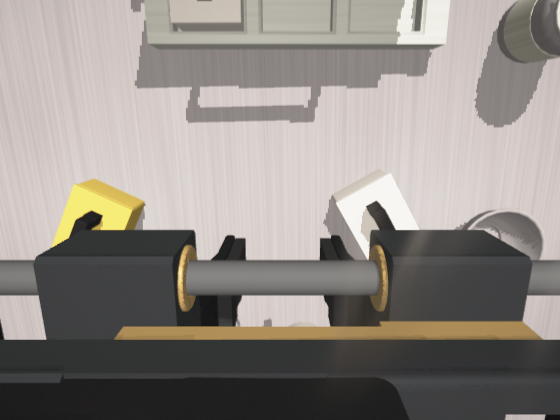

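The wrist view shows box B seated in well 0 (lid at 50 mm) and white box C at (375,215). The scene camera says box A was knocked about 3 cm, to (0.494, -0.375). C is next.

```bash
python3 -m pendant '[[-0.1,0.2,0,0,0,-0.167,0.2],[-0.218,0.4,0.1,0,0,-0.167,0.2],[-0.218,0.511,0.2,0,0,-0.167,0.2],[-0.218,0.511,0.4,0,0,-0.167,0.2],[-0.218,0.511,0.6,0,0,-0.167,0.2],[-0.218,0.511,0.7,0,0,-0.167,0.2],[-0.218,0.511,0.7,0,0,-0.167,0.2]]'
python3 - <<'E'
from plan import *
print(row([.6267,-.115,.063],down(28.8)))
E
```

```text
time_s: 22.7
position: [0.6221, -0.1092, 0.1505]
tcp_rot: [[-0.485, 0.874, -0.011], [0.875, 0.485, 0.005], [0.009, -0.007, -1.0]]
force: [-0.2, 0.2, 0.6]
opening: 0.398
grasp_force: 0.0
([-0.038, 0.0075, 0.1823, -0.0024, -0.003, 0.0012], 'n>=0.7')
```

```bash
python3 -m pendant '[[0,0,0.05,0,0,0,0.2],[0,0,0.08,0,0,0,0.2],[0,0,0.08,0,0,0,0.2],[0,0,0.08,0,0,0,0.2]]'
python3 - <<'E'
from plan import *
print(row([.6267,-.115,.063],down(28.8)))
E
```

```text
time_s: 23.1
position: [0.6263, -0.1126, 0.1402]
tcp_rot: [[-0.483, 0.875, 0.001], [0.875, 0.483, -0.0], [-0.001, 0.001, -1.0]]
force: [0.0, -0.7, 0.8]
opening: 0.404
grasp_force: 0.0
([-0.0115, -0.004, 0.1308, 0.0003, 0.0004, 0.0006], 'n>=0.5')
```

```bash
python3 -m pendant '[[-0.012,-0.004,0.07,0,0,0,0.2],[-0.012,-0.004,0.13,0,0,0,0.2],[-0.012,-0.004,0.13,0,0,0,0.2],[-0.012,-0.004,0.13,0,0,0,1],[-0.012,-0.004,0.13,0,0,0,1],[-0.012,-0.004,0.13,0,0,0,1],[-0.012,-0.004,0.13,0,0,0,1],[-0.012,-0.004,0.13,0,0,0,1]]'
python3 -m pendant '[[0,0,-0.05,0,0,0,1],[0,0,-0.2,0,0,0,1],[0,0,-0.4,0,0,0,1],[0,0,-0.5,0,0,0.166,1],[0,0,-0.5,0,0,0.166,1],[0,0,-0.5,0,0,0.166,1],[0,0,-0.5,0,0,0.166,1],[0,0,-0.5,0,0,0.166,1]]'
python3 - <<'E'
from plan import *
print(row([.6285,.1105,.16],down(-1.1)))
E
```

```text
time_s: 23.9
position: [0.6266, -0.1151, 0.1136]
tcp_rot: [[-0.484, 0.875, 0.001], [0.875, 0.484, -0.0], [-0.001, 0.001, -1.0]]
force: [0.1, -0.2, 0.6]
opening: 0.132
grasp_force: 30.0
time_s: 24.7
position: [0.626, -0.1149, 0.2136]
tcp_rot: [[0.017, 1.0, -0.0], [1.0, -0.017, 0.0], [0.0, -0.0, -1.0]]
force: [-0.4, 0.1, -2.4]
opening: 0.133
grasp_force: 30.0
([1.1272, -0.0061, 0.0131, -0.0001, -0.0, 0.0008], 'n>=4.5')
```

```bash
python3 -m pendant '[[0.25,0,0,0,0,0,1],[0.5,0,0,0,0,0,1],[0.7,0,0,0,0,0,1],[0.9,-0.006,0,0,0,0,1],[0.95,-0.006,0,0,0,0,1]]'
python3 -m pendant '[[0.1,0,0,0,0,0,1],[0.178,0,0,0,0,0,1],[0.178,0,0.1,0,0,0,1],[0.178,0,0.2,0,0,0,1],[0.178,0,0.2,0,0,0,1],[0.178,0,0.2,0,0,0,1]]'
python3 - <<'E'
from plan import *
from meas import rect
s=readout.read_state();print(s['opening'],row([.6285,.1105,.0735],down(-1.1)))
W=cloud('wrist')[2]
print('well1',rect(W,(W[...,0]<.59)&(W[...,0]>.5)&(W[...,1]<.17)&(W[...,1]>.03),.004,.016))
k=(abs(W[...,0]-.628)<.05)&(abs(W[...,1]-.11)<.08)
for a,b in((.06,.1),(.1,.13),(.025,.035)): print(rect(W,k,a,b))
E
```

```text
time_s: 25.2
position: [0.6272, 0.0794, 0.2133]
tcp_rot: [[0.011, 1.0, -0.001], [1.0, -0.011, 0.002], [0.002, -0.001, -1.0]]
force: [-0.1, 0.4, -2.8]
opening: 0.136
grasp_force: 30.0
time_s: 25.8
position: [0.6289, 0.1101, 0.1731]
tcp_rot: [[0.017, 1.0, -0.001], [1.0, -0.017, -0.0], [-0.0, -0.001, -1.0]]
force: [0.4, 0.0, -1.9]
opening: 0.134
grasp_force: 30.0
0.1335312627739489 ([0.0021, -0.002, 0.243, -0.0003, 0.0001, 0.0007], 'n>=1.0')
well1 (array([545.1, 123.2]), array([59.8, 61.3]), 88.8, 7049, np.float64(0.0096))
(array([630.2, 131.4]), array([43. , 60.1]), 89.2, 8634, np.float64(0.0986))
(array([631.7, 125.2]), array([22.8, 34.5]), 83.1, 2558, np.float64(0.1271))
(array([628., 142.]), array([ 83.1, 100.9]), 89.3, 9740, np.float64(0.0296))
```

```bash
python3 -m pendant '[[0,-0.005,0.08,0,0,0,1],[0,-0.005,0.14,0,0,0,1],[0,-0.005,0.19,0,0,0,1],[0,-0.005,0.23,0,0,0,1],[0,-0.005,0.245,0,0,0,1],[0,-0.005,0.245,0,0,0,1]]'
python3 - <<'E'
from plan import *
s=readout.read_state();print(row([.6285,.1105,.0735],down(-1.1)))
E
```

```text
time_s: 26.45
position: [0.6237, 0.1105, 0.1368]
tcp_rot: [[0.015, 1.0, -0.008], [1.0, -0.015, -0.002], [-0.002, -0.008, -1.0]]
force: [-29.9, -2.6, 68.2]
opening: 0.142
grasp_force: 49.3
([0.0006, 0.0244, 0.0615, -0.0024, 0.0006, 0.0013], 'n>=0.3')
```

```bash
python3 -m pendant '[[0,0,-0.1,0,0,0,1],[0,0,-0.2,0,0,0,1],[0,0,-0.25,0,0,0,1],[0,0,-0.25,0,0,0,1]]'
python3 - <<'E'
from plan import *
from meas import rect
s=readout.read_state();print(s['opening'],row([.6285,.1105,.0735],down(-1.1)))
im,d,W=cloud('wrist');save('w5',im)
k=(abs(W[...,0]-.628)<.05)&(abs(W[...,1]-.11)<.08)
for a,b in((.06,.11),(.11,.14)): print(rect(W,k,a,b))
P=W[k&(W[...,2]>.08)&(W[...,2]<.107)];c=P.mean(0);print('n',np.linalg.svd(P-c,full_matrices=False)[2][2])
im,d,W=cloud('side');save('s5',im)
E
```

```text
time_s: 26.85
position: [0.6292, 0.1104, 0.1761]
tcp_rot: [[0.017, 1.0, 0.004], [1.0, -0.017, 0.0], [0.0, 0.004, -1.0]]
force: [0.0, 0.3, -2.7]
opening: 0.133
grasp_force: 31.2
0.1331928765453196 ([0.0003, -0.0044, 0.2578, 0.0013, -0.0, 0.0007], 'n>=1.0')
(array([632.7, 132.5]), array([41.6, 60.6]), 89.0, 9112, np.float64(0.1045))
(array([630.8, 128.1]), array([17.1, 30.8]), 87.1, 2497, np.float64(0.1324))
n [ 0.03427343 -0.20243466 -0.97869584]
```

View pics/w5.png

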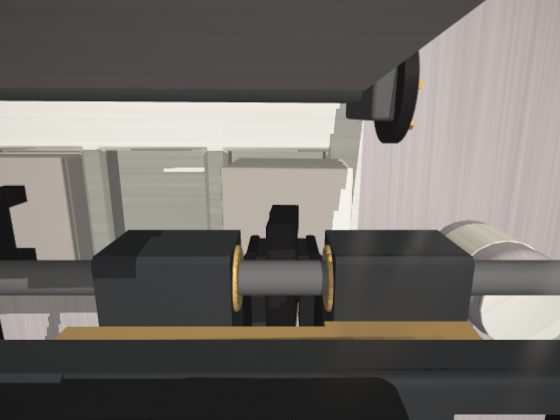

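View pics/s5.png

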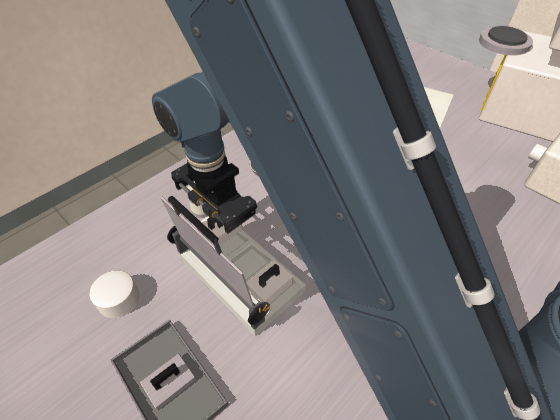

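```bash
python3 - <<'E'
from plan import *
im,d,W=cloud('wrist')
P=W[172:230,236:265].reshape(-1,3);P=P[np.isfinite(P[:,2])&(P[:,2]>.09)&(P[:,2]<.12)]
c=P.mean(0);n=np.linalg.svd(P-c,full_matrices=False)[2][2];n*=np.sign(n[2]);print('lid',len(P),c.round(4),n.round(3),P[:,1].max())
for r in(180,200,220):
    w=W[r,200:380]; k=(w[:,2]>.085)&(w[:,2]<.12); q=w[k]; print(r,q[0].round(4),q[-1].round(4),'wid',q[-1,0]-q[0,0])
    # well rim right wall
rows=W[160:175,205:235]; print(np.nanmedian(W[180:220,212:220],axis=(0,1)))
# well 1 full floor edges & well2 visible rim edges along row
for r in(155,170,190): 
    w=W[r]; print(r,[(int(i),w[i].round(3).tolist()) for i in (118,122,200,206,210,214,220,224,330,345,352,356,362)])
E
```

```text
lid 1673 [0.6141 0.138  0.101 ] [-0.073 -0.001  0.997] 0.15145324274795138
180 [0.601  0.1475 0.0992] [0.6602 0.1474 0.1042] wid 0.05921205159676157
200 [0.6011 0.1383 0.1001] [0.6602 0.1381 0.1035] wid 0.05906742388091901
220 [0.6011 0.1288 0.1005] [0.6599 0.1289 0.1041] wid 0.05877372393771818
[0.58458802 0.12256787 0.02953375]
155 [(118, [0.515, 0.151, 0.011]), (122, [0.518, 0.151, 0.01]), (200, [0.572, 0.15, 0.009]), (206, [0.576, 0.15, 0.009]), (210, [0.583, 0.152, 0.03]), (214, [0.585, 0.152, 0.029]), (220, [0.589, 0.152, 0.029]), (224, [0.592, 0.152, 0.03]), (330, [0.66, 0.15, 0.027]), (345, [0.669, 0.15, 0.03]), (352, [0.674, 0.15, 0.03]), (356, [0.676, 0.15, 0.029]), (362, [0.68, 0.15, 0.03])]
170 [(118, [0.515, 0.141, 0.013]), (122, [0.516, 0.14, 0.009]), (200, [0.571, 0.139, 0.008]), (206, [0.575, 0.139, 0.009]), (210, [0.582, 0.142, 0.028]), (214, [0.585, 0.142, 0.03]), (220, [0.589, 0.142, 0.029]), (224, [0.603, 0.152, 0.101]), (330, [0.65, 0.152, 0.104]), (345, [0.657, 0.152, 0.103]), (352, [0.66, 0.152, 0.104]), (356, [0.677, 0.141, 0.03]), (362, [0.681, 0.14, 0.029])]
190 [(118, [0.515, 0.127, 0.017]), (122, [0.515, 0.126, 0.011]), (200, [0.57, 0.125, 0.009]), (206, [0.574, 0.125, 0.01]), (210, [0.581, 0.129, 0.029]), (214, [0.584, 0.129, 0.029]), (220, [0.588, 0.129, 0.029]), (224, [0.602, 0.143, 0.099]), (330, [0.651, 0.143, 0.104]), (345, [0.657, 0.143, 0.104]), (352, [0.661, 0.143, 0.103]), (356, [0.677, 0.127, 0.03]), (362, [0.681, 0.127, 0.029])]
```

The box has rolled about 4° in the grip, so its bottom edge caught the rim. I'll set it down on free counter to level it and grip it again.

```bash
python3 -m pendant '[[0,0,-0.2,0,0,0,1],[-0.25,0,-0.2,0,0,0,1],[-0.5,0,-0.2,0,0,0,1],[-0.75,0,-0.2,0,0,0,1],[-0.95,0,0,0,0,0,1],[-0.95,0,0.2,0,0,0,1],[-0.95,0,0.2,0,0,0,1],[-0.95,0,0.2,0,0,0,1]]'
python3 - <<'E'
from plan import *
print(row([.628,-.08,.0645],down(-1.1)))
E
```

```text
time_s: 27.8
position: [0.6234, -0.0788, 0.1323]
tcp_rot: [[0.017, 1.0, -0.005], [1.0, -0.017, 0.002], [0.002, -0.005, -1.0]]
force: [0.4, 0.1, -2.2]
opening: 0.13
grasp_force: 29.8
([-0.0057, 0.0234, 0.0839, -0.0017, -0.0006, 0.0006], 'n>=0.3')
```

```bash
python3 -m pendant '[[0,0,0.05,0,0,0,1],[0,0,0.083,0,0,0,1],[0,0,0.083,0,0,0,1],[0,0,0.083,0,0,0,0.2],[0,0,0.083,0,0,0,0.2],[0,0,0.083,0,0,0,0.2],[0,0,0.083,0,0,0,0.2]]'
python3 -m pendant '[[0,0,-0.2,0,0,0,0.2],[0,0,-0.4,0,0,0,0.2],[-0.25,0,-0.5,0,0,0,0.2],[-0.35,0,-0.6,0,0,0,0.2],[-0.35,0,-0.6,0,0,0,0.2],[-0.35,0,-0.6,0,0,0,0.2]]'
python3 - <<'E'
from plan import *
from meas import rect
W=cloud('wrist')[2]
k=(abs(W[...,0]-.628)<.07)&(abs(W[...,1]+.08)<.07)
print(rect(W,k,.034,.046),rect(W,k,.055,.08),readout.read_state()['position'])
E
```

```text
time_s: 28.5
position: [0.625, -0.0795, 0.1183]
tcp_rot: [[0.017, 1.0, 0.001], [1.0, -0.017, -0.0], [-0.0, 0.001, -1.0]]
force: [0.1, 0.2, -0.5]
opening: 0.368
grasp_force: 0.0
time_s: 29.1
position: [0.6233, -0.1498, 0.238]
tcp_rot: [[0.018, 1.0, 0.001], [1.0, -0.018, 0.0], [0.0, 0.001, -1.0]]
force: [-0.1, 1.7, -0.3]
opening: 0.4
grasp_force: 0.0
(array([626.9, -77.3]), array([60.2, 83.8]), -0.8, 7589, np.float64(0.0397)) (array([626.7, -76.8]), array([11.6, 49.2]), -0.5, 1278, np.float64(0.0695)) [ 0.62279793 -0.14877957  0.23703555]
```

```bash
python3 -m pendant '[[0.2,0.01,0.1,0,0,0,0.2],[0.355,0.02,0.3,0,0,0,0.2],[0.355,0.02,0.45,0,0,0,0.2],[0.355,0.02,0.5,0,0,0,0.2],[0.355,0.02,0.5,0,0,0,0.2],[0.355,0.02,0.5,0,0,0,0.2]]'
python3 - <<'E'
from plan import *
print(row([.6268,-.077,.0625],down(-1)))
E
```

```text
time_s: 29.75
position: [0.6293, -0.0787, 0.1381]
tcp_rot: [[0.017, 1.0, 0.001], [1.0, -0.017, -0.0], [-0.0, 0.001, -1.0]]
force: [0.4, -0.2, -0.2]
opening: 0.399
grasp_force: 0.0
([0.0085, -0.0128, 0.1231, 0.0003, 0.0001, 0.0001], 'n>=0.5')
```

```bash
python3 -m pendant '[[0.008,-0.013,0.08,0,0,0,0.2],[0.008,-0.013,0.123,0,0,0,0.2],[0.008,-0.013,0.123,0,0,0,0.2],[0.008,-0.013,0.123,0,0,0,1],[0.008,-0.013,0.123,0,0,0,1],[0.008,-0.013,0.123,0,0,0,1],[0.008,-0.013,0.123,0,0,0,1],[0.008,-0.013,0.123,0,0,0,1]]'
python3 -m pendant '[[0,0,-0.1,0,0,0,1],[0,0,-0.3,0,0,0,1],[0,0,-0.5,0,0,0,1],[0.25,0,-0.5,0,0,0,1],[0.5,0,-0.5,0,0,0,1],[0.75,0,-0.5,0,0,0,1],[0.93,0.008,-0.5,0,0,0,1],[0.93,0.008,-0.5,0,0,0,1]]'
python3 -m pendant '[[0,0,0.1,0,0,0,1],[0,0,0.2,0,0,0,1],[0,0,0.2,0,0,0,1],[0,0,0.2,0,0,0,1]]'
python3 - <<'E'
from plan import *
print(row([.6283,.11,.0735],down(-1.1)))
im,d,W=cloud('wrist')
m=(abs(W[...,0]-.628)<.04)&(W[...,1]>.115)&(W[...,1]<.16)&(W[...,2]>.085)&(W[...,2]<.11);m[:,:236]&=True
P=W[m]
for _ in range(3):
    c=P.mean(0);n=np.linalg.svd(P-c,full_matrices=False)[2][2];P=P[abs((P-c)@n)<.003]
n*=np.sign(n[2]);print('lid',len(P),c.round(4),n.round(3),P[:,:2].min(0),P[:,:2].max(0))
E
```

```text
time_s: 30.55
position: [0.6261, -0.0769, 0.1134]
tcp_rot: [[0.017, 1.0, -0.0], [1.0, -0.017, -0.0], [-0.0, 0.0, -1.0]]
force: [-1.5, -1.1, 1.7]
opening: 0.135
grasp_force: 30.0
time_s: 31.35
position: [0.6299, 0.1144, 0.2125]
tcp_rot: [[0.011, 1.0, -0.001], [1.0, -0.011, 0.002], [0.002, -0.001, -1.0]]
force: [-0.3, 0.2, -3.5]
opening: 0.137
grasp_force: 30.0
time_s: 31.75
position: [0.6306, 0.1085, 0.1725]
tcp_rot: [[0.018, 1.0, -0.002], [1.0, -0.018, -0.0], [-0.0, -0.002, -1.0]]
force: [0.0, 0.1, -1.4]
opening: 0.133
grasp_force: 30.0
([0.0073, -0.0113, 0.2401, -0.0005, 0.0001, 0.0005], 'n>=1.0')
lid 7598 [0.6319 0.1358 0.0982] [0.008 0.023 1.   ] [0.60158539 0.11501146] [0.66201675 0.15043095]
```

```bash
python3 -m pendant '[[0.008,-0.014,0.05,0,0,0,1],[0.008,-0.014,0.1,0,0,0,1],[0.008,-0.014,0.14,0,0,0,1],[0.008,-0.014,0.16,0,0,0,1],[0.008,-0.014,0.18,0,0,0,1],[0.008,-0.014,0.18,0,0,0,1]]'
```

```text
time_s: 32.4
position: [0.6279, 0.1107, 0.1363]
tcp_rot: [[0.017, 1.0, -0.001], [1.0, -0.017, -0.0], [-0.0, -0.001, -1.0]]
force: [-0.1, -0.7, -2.4]
opening: 0.131
grasp_force: 30.0
```

```bash
python3 -m pendant '[[0,0,0.025,0,0,0,1],[0,0,0.045,0,0,0,1],[0,0,0.058,0,0,0,1],[0,0,0.065,0,0,0,1],[0,0,0.065,0,0,0,1]]'
```

```text
time_s: 32.9
position: [0.6281, 0.1106, 0.1241]
tcp_rot: [[0.017, 1.0, -0.0], [1.0, -0.017, -0.0], [-0.0, -0.0, -1.0]]
force: [-0.6, -1.5, -1.5]
opening: 0.141
grasp_force: 30.0
```

```bash
python3 -m pendant '[[0,0,0.003,0,0,0,0.2],[0,0,0.003,0,0,0,0.2],[0,0,0.003,0,0,0,0.2],[0,0,0.003,0,0,0,0.2],[0,0,-0.2,0,0,0,0.2],[0,0,-0.45,0,0,0,0.2],[-0.1,-0.2,-0.6,0,0,0,0.2],[-0.3,-0.3,-0.6,0,0,0,0.2]]'
python3 - <<'E'
from plan import *
from meas import rect
W=cloud('wrist')[2]
for c in((.468,.1133),(.628,.11)):
    k=(abs(W[...,0]-c[0])<.045)&(abs(W[...,1]-c[1])<.07)
    print(rect(W,k,.042,.056),rect(W,k,.065,.09))
W=cloud('scene')[2]
for c in((.468,.1133),(.628,.11),(.494,-.375)):
    k=(abs(W[...,0]-c[0])<.055)&(abs(W[...,1]-c[1])<.07)
    print('scene',rect(W,k,.034,.056),rect(W,k,.06,.09))
print(row([.494,-.372,.24],down(-22)))
E
```

```text
time_s: 33.7
position: [0.5681, 0.0534, 0.2485]
tcp_rot: [[0.012, 1.0, 0.009], [1.0, -0.012, -0.0], [0.0, 0.009, -1.0]]
force: [0.7, -1.6, -0.3]
opening: 0.4
grasp_force: 0.0
(array([469.1, 112.6]), array([60.7, 84. ]), -1.4, 7025, np.float64(0.0496)) (array([469.5, 112.7]), array([12.7, 49.3]), -0.6, 1666, np.float64(0.0791))
(array([628.9, 109.8]), array([60.4, 84.3]), -1.2, 7046, np.float64(0.0497)) (array([628.6, 110. ]), array([12.6, 49.6]), -0.7, 1450, np.float64(0.0793))
scene (array([471. , 142.9]), array([19. , 62.3]), 87.3, 104, np.float64(0.0468)) (array([420.1, 175.3]), array([ 8.8, 20.4]), -48.6, 44, np.float64(0.0762))
scene (array([629.2, 107.1]), array([64.6, 85. ]), -2.3, 604, np.float64(0.0465)) (array([628.9, 107.1]), array([14.8, 50.3]), -2.1, 139, np.float64(0.0747))
scene (array([ 493.3, -376. ]), array([62.3, 84.8]), -21.7, 461, np.float64(0.0375)) (array([ 494.2, -375.7]), array([14.2, 51.4]), -22.4, 93, np.float64(0.0662))
([-2.1113, -0.3116, -0.2233, -0.0001, 0.0006, 0.116], 'n>=8.6')
```

```bash
python3 -m pendant '[[-0.25,-0.03,0,0,0,0,0.2],[-0.5,-0.07,0,0,0,0,0.2],[-0.75,-0.11,0,0,0,0,0.2],[-0.95,-0.14,0,0,0,0,0.2]]'
python3 -m pendant '[[-0.25,-0.03,0,0,0,0,0.2],[-0.5,-0.07,0,0,0,0,0.2],[-0.75,-0.11,0,0,0,0,0.2],[-0.8,-0.14,0,0,0,0.116,0.2],[-0.8,-0.14,0,0,0,0.116,0.2],[-0.8,-0.14,0,0,0,0.116,0.2],[-0.8,-0.14,0,0,0,0.116,0.2]]'
python3 - <<'E'
from plan import *
from meas import rect
W=cloud('wrist')[2]
k=(abs(W[...,0]-.493)<.07)&(abs(W[...,1]+.375)<.08)
print(rect(W,k,.034,.046),rect(W,k,.055,.08),readout.read_state()['position'])
print(row([.4925,-.374,.2],down(-22)))
E
```

```text
time_s: 34.2
position: [0.536, -0.1398, 0.244]
tcp_rot: [[0.017, 1.0, 0.001], [1.0, -0.017, -0.0], [-0.0, 0.001, -1.0]]
force: [0.8, -0.4, -0.1]
opening: 0.402
grasp_force: 0.0
time_s: 34.9
position: [0.5055, -0.2976, 0.2437]
tcp_rot: [[0.373, 0.928, 0.0], [0.928, -0.373, 0.0], [0.0, 0.0, -1.0]]
force: [0.6, -0.3, -0.2]
opening: 0.4
grasp_force: 0.0
(array([ 504.3, -345.4]), array([23.9, 58.1]), 67.8, 1427, np.float64(0.0394)) (array([ 488.8, -384.4]), array([12. , 26.5]), -23.3, 433, np.float64(0.0693)) [ 0.50555792 -0.29733515  0.24379092]
([-0.3802, 0.0816, -0.0361, 0.0, -0.0, 0.0012], 'n>=1.6')
```

```bash
python3 -m pendant '[[-0.2,0.04,0,0,0,0,0.2],[-0.38,0.082,0,0,0,0,0.2],[-0.38,0.082,0.25,0,0,0,0.2],[-0.38,0.082,0.5,0,0,0,0.2],[-0.38,0.082,0.5,0,0,0,0.2],[-0.38,0.082,0.5,0,0,0,0.2]]'
python3 - <<'E'
from plan import *
print(row([.493,-.374,.0625],down(-22)))
E
```

```text
time_s: 35.55
position: [0.4922, -0.3733, 0.1434]
tcp_rot: [[0.371, 0.929, -0.002], [0.929, -0.371, 0.002], [0.001, -0.002, -1.0]]
force: [0.8, -0.5, 0.4]
opening: 0.399
grasp_force: 0.0
([-0.0021, 0.0054, 0.1495, -0.0008, -0.0004, 0.0012], 'n>=0.6')
```

```bash
python3 -m pendant '[[0,0.005,0.08,0,0,0,0.2],[0,0.005,0.149,0,0,0,0.2],[0,0.005,0.149,0,0,0,0.2],[0,0.005,0.149,0,0,0,1],[0,0.005,0.149,0,0,0,1],[0,0.005,0.149,0,0,0,1],[0,0.005,0.149,0,0,0,1],[0,0.005,0.149,0,0,0,1]]'
python3 -m pendant '[[0,0,-0.05,0,0,0,1],[0,0,-0.2,0,0,0,1],[0,0,-0.4,0,0,0,1],[0,0,-0.55,0,0,-0.116,1],[0,0,-0.55,0,0,-0.116,1],[0,0,-0.55,0,0,-0.116,1],[0,0,-0.55,0,0,-0.116,1]]'
python3 - <<'E'
from plan import *
print(row([.5485,.1117,.17],down(-1.1)))
E
```

```text
time_s: 36.35
position: [0.4929, -0.3743, 0.1146]
tcp_rot: [[0.372, 0.928, -0.0], [0.928, -0.372, -0.0], [-0.0, -0.0, -1.0]]
force: [-1.3, 1.0, 1.7]
opening: 0.135
grasp_force: 29.9
time_s: 37.05
position: [0.493, -0.3741, 0.2249]
tcp_rot: [[0.017, 1.0, 0.0], [1.0, -0.017, -0.0], [-0.0, 0.0, -1.0]]
force: [0.1, 1.4, -2.6]
opening: 0.135
grasp_force: 29.9
([2.4335, 0.2356, 0.019, 0.0001, 0.0001, 0.0007], 'n>=9.8')
```

```bash
python3 -m pendant '[[0.2,0.02,0,0,0,0,1],[0.4,0.04,0,0,0,0,1],[0.6,0.06,0,0,0,0,1],[0.8,0.078,0,0,0,0,1],[0.9,0.087,0,0,0,0,1]]'
python3 -m pendant '[[0.2,0.02,0,0,0,0,1],[0.4,0.04,0,0,0,0,1],[0.6,0.06,0,0,0,0,1],[0.8,0.078,0,0,0,0,1],[0.9,0.087,0,0,0,0,1]]'
python3 -m pendant '[[0.2,0.02,0,0,0,0,1],[0.4,0.04,0,0,0,0,1],[0.55,0.058,0,0,0,0,1],[0.633,0.061,0,0,0,0,1],[0.633,0.061,0.1,0,0,0,1],[0.633,0.061,0.25,0,0,0,1],[0.633,0.061,0.25,0,0,0,1],[0.633,0.061,0.25,0,0,0,1]]'
python3 - <<'E'
from plan import *
print(row([.5485,.1117,.0735],down(-1.1)))
im,d,W=cloud('wrist')
m=(abs(W[...,0]-.5485)<.04)&(W[...,1]>.115)&(W[...,1]<.16)&(W[...,2]>.08)&(W[...,2]<.11)
P=W[m]
for _ in range(3):
    c=P.mean(0);n=np.linalg.svd(P-c,full_matrices=False)[2][2];P=P[abs((P-c)@n)<.003]
n*=np.sign(n[2]);print('lid',len(P),c.round(4),n.round(3),P[:,:2].min(0),P[:,:2].max(0))
E
```

```text
time_s: 37.55
position: [0.5128, -0.191, 0.2239]
tcp_rot: [[0.017, 1.0, -0.002], [1.0, -0.017, 0.002], [0.002, -0.002, -1.0]]
force: [-0.0, 0.2, -2.2]
opening: 0.133
grasp_force: 29.9
time_s: 38.05
position: [0.5334, -0.0118, 0.2241]
tcp_rot: [[0.016, 1.0, -0.001], [1.0, -0.016, 0.001], [0.001, -0.001, -1.0]]
force: [0.1, -0.7, -2.2]
opening: 0.135
grasp_force: 29.9
time_s: 38.85
position: [0.548, 0.1114, 0.174]
tcp_rot: [[0.018, 1.0, -0.002], [1.0, -0.018, 0.0], [0.0, -0.002, -1.0]]
force: [0.9, 0.7, -1.6]
opening: 0.136
grasp_force: 29.9
([0.0013, 0.0029, 0.2473, -0.0006, -0.0, 0.0004], 'n>=1.0')
lid 7646 [0.5492 0.1388 0.0991] [0.011 0.007 1.   ] [0.51903381 0.11507035] [0.57939131 0.15411887]
```

```bash
python3 -m pendant '[[0,0,0.06,0,0,0,1],[0,0,0.11,0,0,0,1],[0,0,0.15,0,0,0,1],[0,0,0.17,0,0,0,1],[0,0,0.19,0,0,0,1],[0,0,0.19,0,0,0,1]]'
```

```text
time_s: 39.5
position: [0.5481, 0.1114, 0.1357]
tcp_rot: [[0.017, 1.0, -0.001], [1.0, -0.017, -0.0], [-0.0, -0.001, -1.0]]
force: [-0.1, -0.5, -1.4]
opening: 0.132
grasp_force: 29.9
```

```bash
python3 -m pendant '[[0,0,0.025,0,0,0,1],[0,0,0.045,0,0,0,1],[0,0,0.056,0,0,0,1],[0,0,0.06,0,0,0,1],[0,0,0.06,0,0,0,1]]'
python3 -m pendant '[[0,0,0.003,0,0,0,0.2],[0,0,0.003,0,0,0,0.2],[0,0,0.003,0,0,0,0.2],[0,0,0.003,0,0,0,0.2],[0,0,-0.2,0,0,0,0.2],[-0.05,0,-0.45,0,0,0,0.2],[-0.2,0,-0.7,0,0,0,0.2],[-0.4,0,-0.85,0,0,0,0.2]]'
python3 -m pendant '[[0,0,-0.1,0,0,0,0.2],[0,0,-0.1,0,0,0,0.2],[0,0,-0.1,0,0,0,0.2]]'
python3 - <<'E'
from plan import *
from meas import rect
W=cloud('wrist')[2]
for c in((.468,.1133),(.5485,.1117),(.628,.11)):
    k=(abs(W[...,0]-c[0])<.038)&(abs(W[...,1]-c[1])<.07)
    print(rect(W,k,.042,.056),rect(W,k,.065,.09))
k=(W[...,2]>.25)&(W[...,2]<.3);print('handle',np.median(W[k],0),k.sum(),W[k].max(0),W[k].min(0))
W=cloud('scene')[2]
k=(abs(W[...,0]-.4625)<.12)&(abs(W[...,1]-.387)<.09); print(rect(W,k,.04,.065))
s=readout.read_state();print(s['joint_positions'].round(1),s['position'])
E
```

```text
time_s: 40.0
position: [0.5482, 0.1114, 0.1246]
tcp_rot: [[0.017, 1.0, -0.0], [1.0, -0.017, -0.0], [-0.0, -0.0, -1.0]]
force: [-1.7, 0.3, 1.7]
opening: 0.134
grasp_force: 29.9
time_s: 40.8
position: [0.5478, 0.0386, 0.2915]
tcp_rot: [[0.014, 1.0, 0.004], [1.0, -0.014, 0.0], [0.0, 0.004, -1.0]]
force: [-0.2, -0.9, -0.2]
opening: 0.401
grasp_force: 0.0
time_s: 41.1
position: [0.5468, 0.0382, 0.3084]
tcp_rot: [[0.017, 1.0, -0.0], [1.0, -0.017, 0.0], [0.0, -0.0, -1.0]]
force: [-0.1, 1.1, -0.8]
opening: 0.4
grasp_force: 0.0
(array([469.1, 112.5]), array([60.2, 84.3]), -1.1, 5091, np.float64(0.0496)) (array([469.1, 112.5]), array([12.5, 49.4]), -1.5, 1038, np.float64(0.0793))
(array([548.7, 111.6]), array([60.1, 83.4]), -1.1, 5205, np.float64(0.0497)) (array([548.7, 111.2]), array([12. , 49.2]), -1.2, 872, np.float64(0.0794))
(array([628.7, 109.9]), array([60.2, 84.3]), -1.2, 5078, np.float64(0.0497)) (array([628.5, 109.9]), array([12.7, 49.5]), -0.8, 1038, np.float64(0.0793))
handle [0.56496717 0.04251612 0.28691952] 2611 [0.57575101 0.0507311  0.29999425] [0.52053254 0.02824462 0.25003046]
(array([463.7, 383.7]), array([15.2, 51.8]), -3.9, 94, np.float64(0.0486))
[-7.6 23.3 92.2  0.  64.7 -6.7] [0.54611236 0.03870964 0.3070402 ]
```

All three boxes are seated with lids at 50 mm, squared to the bed. The plate is in the tray. Back to the cover handle.

```bash
python3 -m pendant '[[0,0,-0.25,0,0,-0.38,0.2],[0,0,-0.45,0,0,-0.38,0.2],[0,0,-0.45,0,0,-0.38,0.2],[0,0,-0.45,0,0,-0.38,0.2],[0,0,-0.45,0,0,-0.38,0.2],[0,0,-0.45,0,0,-0.38,0.2],[0,0,-0.45,0,0,-0.38,0.2],[0,0,-0.45,0,0,-0.38,0.2]]'
python3 -m pendant '[[0,0,0,0,0,-0.12,0.1],[0,0,0,0,0,-0.12,0.1],[0,0,0,0,0,-0.12,0.1],[0,0,0,0,0,-0.12,0.1]]'
python3 - <<'E'
from plan import *
print(row([.5487,.208,.30],down(88.9)))
W=cloud('scene')[2]
k=(W[...,2]>.255)&(W[...,2]<.3)&(W[...,1]>.17)&(W[...,1]<.25)&(W[...,0]>.46)&(W[...,0]<.64);print('bar scene',np.nanmedian(W[k],0),k.sum())
E
```

```text
time_s: 42.0
position: [0.5466, 0.0389, 0.3965]
tcp_rot: [[-0.926, 0.377, -0.004], [0.377, 0.926, 0.001], [0.004, -0.001, -1.0]]
force: [-0.4, -0.2, -0.6]
opening: 0.406
grasp_force: 0.0
time_s: 42.4
position: [0.5466, 0.0388, 0.3967]
tcp_rot: [[-1.0, 0.016, -0.004], [0.016, 1.0, 0.001], [0.004, 0.0, -1.0]]
force: [-1.0, 0.3, -0.1]
opening: 0.447
grasp_force: 0.0
([0.0023, 0.846, 0.2288, 0.0001, -0.0012, 0.001], 'n>=3.5')
bar scene [0.55589798 0.20544244 0.27030035] 261
```

```bash
python3 -m pendant '[[0,0.22,0,0,0,0,0.1],[0,0.45,0,0,0,0,0.1],[0,0.65,0,0,0,0,0.1],[0,0.8,0,0,0,0,0.1],[0,0.846,0.1,0,0,0,0.1],[0,0.846,0.22,0,0,0,0.1],[0,0.846,0.22,0,0,0,0.1],[0,0.846,0.22,0,0,0,0.1]]'
python3 - <<'E'
from plan import *
print(row([.5487,.2075,.269],down(88.9)))
E
```

```text
time_s: 43.25
position: [0.5498, 0.2073, 0.354]
tcp_rot: [[-1.0, 0.017, -0.002], [0.017, 1.0, -0.0], [0.002, -0.0, -1.0]]
force: [-0.0, -0.4, -0.1]
opening: 0.45
grasp_force: 0.0
([0.005, 0.0008, 0.1701, -0.0001, -0.0006, 0.0005], 'n>=0.7')
```

```bash
python3 -m pendant '[[0,0,0.08,0,0,0,0.1],[0,0,0.17,0,0,0,0.1],[0,0,0.17,0,0,0,0.1],[0,0,0.17,0,0,0,1],[0,0,0.17,0,0,0,1],[0,0,0.17,0,0,0,1],[0,0,0.17,0,0,0,1],[0,0,0.17,0,0,0,1]]'
python3 - <<'E'
from plan import *
s=readout.read_state();M=np.array(s['tcp_rot'])
H=np.array([.5487,.1917,.085]);yb=np.array([.019,1,0])
g=s['position']+.051*M[:,2]; print(g)
a0=np.arctan2(g[2]-.085,(H-g)@yb); print('a0',np.degrees(a0), np.hypot((H-g)@yb,g[2]-.085))
f=lambda a:-yb*.185*np.cos(a)+np.array([0,0,.185*np.sin(a)])
for a in list(range(92,44,-4))+[45]:
    print(a,np.round(M.T@(f(np.radians(a))-f(a0))/.2,3))
E
```

```text
time_s: 44.05
position: [0.5504, 0.2082, 0.3217]
tcp_rot: [[-1.0, 0.017, 0.002], [0.017, 1.0, 0.002], [-0.002, 0.003, -1.0]]
force: [0.2, 3.3, 2.9]
opening: 0.127
grasp_force: 30.0
[0.55047337 0.20829005 0.27067696]
a0 95.11607743987425 0.18641964419274543
92 [ 0.    -0.05  -0.003]
88 [ 0.    -0.115 -0.003]
84 [ 0.    -0.179  0.001]
80 [ 0.    -0.243  0.01 ]
76 [ 0.001 -0.306  0.023]
72 [ 0.001 -0.368  0.041]
68 [ 0.001 -0.429  0.063]
64 [ 0.001 -0.488  0.089]
60 [ 0.001 -0.545  0.119]
56 [ 0.001 -0.6    0.153]
52 [ 0.002 -0.653  0.191]
48 [ 0.002 -0.702  0.232]
45 [ 0.002 -0.737  0.265]
```

```bash
python3 -m pendant '[[0,-0.05,-0.003,0,0,0,1],[0,-0.115,-0.003,0,0,0,1],[0,-0.179,0.001,0,0,0,1],[0,-0.243,0.01,0,0,0,1],[0,-0.306,0.023,0,0,0,1],[0,-0.368,0.041,0,0,0,1],[0,-0.429,0.063,0,0,0,1],[0,-0.488,0.089,0,0,0,1]]'
python3 -m pendant '[[0,-0.057,0.03,0,0,0,1],[0,-0.112,0.064,0,0,0,1],[0,-0.165,0.102,0,0,0,1],[0,-0.214,0.143,0,0,0,1],[0,-0.245,0.172,0,0,0,1],[0,-0.245,0.172,0,0,0,1],[0,-0.245,0.172,0,0,0,1]]'
cat > cov.py <<'E'
from plan import *
s=readout.read_state();M=np.array(s['tcp_rot']);g=s['position']+.051*M[:,2]
print('by grasp',np.degrees(np.arctan2(g[2]-.085,(.1917-.019*(g[0]-.5487))-g[1])),g)
for n in('scene','side'):
    W=cloud(n)[2]
    # bed frame coordinates
    d=W-np.array([.5487,.1917,0]);x=d@[.99982,-.019,0];y=d@[.019,.99982,0];z=d[...,2]
    k=(abs(x)<.115)&(y<-.01)&(y>-.13)&(z>.1)&(z<.215)
    P=np.stack([x,y,z],-1)[k];rng=np.random.default_rng(0);b=None
    for _ in range(500):
        p=P[rng.choice(len(P),3,replace=False)];nn=np.cross(p[1]-p[0],p[2]-p[0]);nn/=np.linalg.norm(nn)+1e-12
        if abs(nn[0])>.1: continue
        q=abs((P-p[0])@nn)<.003
        if b is None or q.sum()>b.sum(): b=q
    Q=P[b];nn=np.linalg.svd(Q-Q.mean(0),full_matrices=False)[2][2];nn*=np.sign(nn[2]);print(n,len(Q),nn.round(3),'deg',np.degrees(np.arctan2(nn[1],nn[2])))
E
python3 cov.py
```

```text
time_s: 44.85
position: [0.5479, 0.1101, 0.3033]
tcp_rot: [[-1.0, 0.017, -0.0], [0.017, 1.0, 0.002], [0.0, 0.002, -1.0]]
force: [-1.5, 5.5, 2.3]
opening: 0.123
grasp_force: 30.0
time_s: 45.55
position: [0.5468, 0.0595, 0.2669]
tcp_rot: [[-1.0, 0.017, -0.003], [0.017, 1.0, -0.002], [0.003, -0.002, -1.0]]
force: [-1.5, -0.2, -4.8]
opening: 0.123
grasp_force: 30.0
by grasp 44.685187481368104 [0.54659635 0.05943982 0.21585423]
scene 1708 [0.003 0.708 0.706] deg 45.054827404888975
side 5509 [0.002 0.707 0.707] deg 44.99732995439313
```

```bash
python3 -m pendant '[[0,0,0,0,0,0,0.1],[0,0,0,0,0,0,0.1],[0,0,0,0,0,0,0.1],[0,0,0,0,0,0,0.1],[0,0,-0.1,0,0,0,0.1],[0,0,-0.3,0,0,0,0.1],[0,0,-0.55,0,0,0,0.1],[0,0,-0.55,0,0,0,0.1]]'
python3 -m pendant '[[0,-0.2,0,0,0,0,0.1],[0,-0.45,0,0,0,0,0.1],[0,-0.7,0,0,0,0,0.1],[0,-0.7,0,0,0,0,0.1],[0,-0.7,0,0,0,0,0.1],[0,-0.7,0,0,0,0,0.1],[0,-0.7,0,0,0,0,0.1],[0,-0.7,0,0,0,0,0.1]]'
python3 -m pendant '[[0,0,0,0,0,0,0.1],[0,0,0,0,0,0,0.1],[0,0,0,0,0,0,0.1],[0,0,0,0,0,0,0.1],[0,0,0,0,0,0,0.1],[0,0,0,0,0,0,0.1],[0,0,0,0,0,0,0.1],[0,0,0,0,0,0,0.1]]'
python3 cov.py; python3 - <<'E'
from h import *
save('end',cloud('side')[0])
E
```

```text
time_s: 46.45
position: [0.5511, 0.0605, 0.3862]
tcp_rot: [[-1.0, 0.017, 0.017], [0.016, 1.0, -0.002], [-0.017, -0.001, -1.0]]
force: [0.5, 0.4, -0.1]
opening: 0.445
grasp_force: 0.0
time_s: 47.25
position: [0.5451, -0.078, 0.3785]
tcp_rot: [[-1.0, 0.015, 0.0], [0.015, 1.0, 0.0], [-0.0, 0.0, -1.0]]
force: [0.7, 0.2, -0.2]
opening: 0.45
grasp_force: 0.0
time_s: 48.05
position: [0.5451, -0.0794, 0.3785]
tcp_rot: [[-1.0, 0.017, -0.0], [0.017, 1.0, -0.0], [0.0, -0.0, -1.0]]
force: [-0.3, -0.9, -0.1]
opening: 0.451
grasp_force: 0.0
by grasp 41.80172002586967 [ 0.54509234 -0.0793965   0.32746418]
scene 2063 [0.002 0.709 0.705] deg 45.17436203358874
side 5802 [0.002 0.71  0.704] deg 45.21817014411858
```

View pics/end.png

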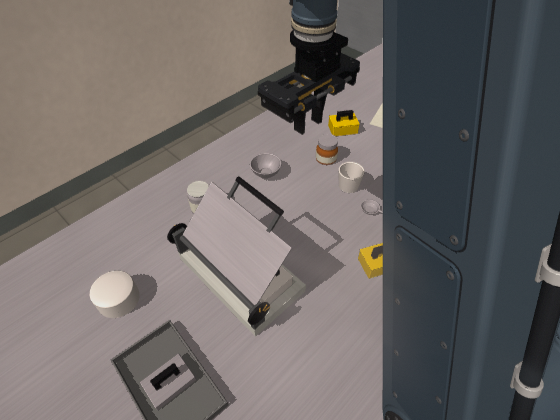

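The final side view shows the cover holding at 45° (plate around 240,240), the blanking plate flat in the tray at (165,378), and the visible bystanders where they were.

```bash
python3 -c "
from rig import bot
print(bot.hand_in())"
```

```text
the job is handed in; nothing more can be done
None
```

I handed the job in with all three white boxes seated flat and square in their wells, the one blanking plate flat in the wash tray, and the cover released and holding at 45° by both cameras; no verdict was returned.

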